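# Ready shock reservoirs for gas charging

### The job

Get every shock reservoir on the rubber mat (there are two or three) ready for gas charging: roll each one on the mat, without lifting it off, until its capped port points straight up, and unscrew its red cap all the way to the stop. Only when all of them lie so, pull the orange dust cover on the charging block all the way up off its coupling. Leave the reservoirs lying still on the mat with their ports up, and do not disturb the glass jar or the wrench.

Things in the scene. Friction and masses are not known exactly. Their poses are not given: they have to be found in the camera images.
- reservoir1: gas reservoir 1 (may be absent): loose aluminium cylinder with blue end bands, 76 mm diameter, 130 mm long, about 0.95 kg, too fat to grip across. Origin mid-length on the cylinder's axis, 42 mm above the bench; own y along that axis; own z radially out through port and cap (vertical when the port is up). Own y from -50 to -15 mm is clear of the cap. Rolls 38 mm per rad; stays where left.
- port1 (a point): middle of reservoir 1's cap, at the reservoir's own (0, +30, +58) mm, same axes. Red ribbed round cap, 36 mm across, 22 mm high, from 47 to 69 mm off the cylinder's axis. A white line on its top points to the yellow mark on the neck (on the side of the cylinder's middle) when shut.
- cap1 (a joint): turn of reservoir 1's cap, rad: 0 screwed shut, grows anticlockwise as seen looking onto the cap, hard stop at 3.9 (fully undone; the cap is captive and stays on its neck). Takes about 0.06 Nm, several grasps; stays where left.
- reservoir2: gas reservoir 2 (may be absent): loose aluminium cylinder with blue end bands, 76 mm diameter, 130 mm long, about 0.95 kg, too fat to grip across. Origin mid-length on the cylinder's axis, 42 mm above the bench; own y along that axis; own z radially out through port and cap (vertical when the port is up). Own y from -50 to -15 mm is clear of the cap. Rolls 38 mm per rad; stays where left.
- port2 (a point): middle of reservoir 2's cap, at the reservoir's own (0, +30, +58) mm, same axes. Red ribbed round cap, 36 mm across, 22 mm high, from 47 to 69 mm off the cylinder's axis. A white line on its top points to the yellow mark on the neck (on the side of the cylinder's middle) when shut.
- cap2 (a joint): turn of reservoir 2's cap, rad: 0 screwed shut, grows anticlockwise as seen looking onto the cap, hard stop at 3.9 (fully undone; the cap is captive and stays on its neck). Takes about 0.06 Nm, several grasps; stays where left.
- reservoir3: gas reservoir 3 (may be absent): loose aluminium cylinder with blue end bands, 76 mm diameter, 130 mm long, about 0.95 kg, too fat to grip across. Origin mid-length on the cylinder's axis, 42 mm above the bench; own y along that axis; own z radially out through port and cap (vertical when the port is up). Own y from -50 to -15 mm is clear of the cap. Rolls 38 mm per rad; stays where left.
- port3 (a point): middle of reservoir 3's cap, at the reservoir's own (0, +30, +58) mm, same axes. Red ribbed round cap, 36 mm across, 22 mm high, from 47 to 69 mm off the cylinder's axis. A white line on its top points to the yellow mark on the neck (on the side of the cylinder's middle) when shut.
- cap3 (a joint): turn of reservoir 3's cap, rad: 0 screwed shut, grows anticlockwise as seen looking onto the cap, hard stop at 3.9 (fully undone; the cap is captive and stays on its neck). Takes about 0.06 Nm, several grasps; stays where left.
- cover_grip (a point): grip point of the orange dust cover on the fixed green block (120 x 80 x 60 mm high): on the cover's axis, 24 mm above its lower rim, 84 mm above the bench when home; moves with it. Cover: upright, round, 40 mm across, 36 mm high. Axes are the block's: x towards the 8 mm guide rod (55 mm from the cover's axis, top 135 mm above the bench), z up; grip across y.
- cover (a joint): how far the orange dust cover is pulled straight up off its coupling, m: 0 pushed home, 0.040 end of travel (clear off). Its snug fit holds it with about 7 N; it stays where left, captive on the guide rod by its side lug.
- mat: fixed black rubber mat, 340 mm (x) by 600 mm (y), top 4 mm above the bench, origin at its centre on the bench; a wooden strip 18 mm wide and 20 mm high along its near and far edges. A fingertip pressed lightly on top of a reservoir and swept across its axis rolls it without slip: the reservoir's centre travels half as far as the fingertip.
- jar: loose amber glass jar with a yellow lid, 60 mm across, 85 mm high, not to be disturbed; origin at the centre of its underside.
- wrench: loose steel wrench lying beyond the mat, not to be disturbed; origin near its middle.
Things that resemble listed ones, but are neither listed nor needed, are in the scene too. What is shaped like the reservoir2 but pink or purple is not meant.

How it is judged (in metres and radians):
On the way, in this order (a step that is already met when the one before it is completed fails the run):
1. every reservoir present has its port up and its cap undone (angle between each of reservoir1, reservoir2, reservoir3's own z axis and vertical below 0.26 rad and value of joint each of cap1, cap2, cap3 above 3.6 rad), for 0.2 s.
2. then the dust cover is pulled up off its coupling (value of joint cover above 0.034 m), for 0.2 s.
At the end, for the whole second after the job is handed in: every reservoir present lies at rest on the bench mat with its port within 0.26 rad (15 degrees) of straight up and its cap turned beyond 3.6 rad; the dust cover is pulled up more than 34 mm (all of step 1 and height (world z) of reservoir1 between 0.036 and 0.052 m and linear speed of each of reservoir1, reservoir2, reservoir3 below 0.02 m/s and height (world z) of reservoir2 between 0.036 and 0.052 m and height (world z) of reservoir3 between 0.036 and 0.052 m and value of joint cover above 0.034 m); the robot touches nothing.
It fails at once if a reservoir is lifted off the mat (its axis rises above 72 mm) (height (world z) of any of reservoir1, reservoir2, reservoir3 above 0.072 m).
It fails at once if the jar or the wrench is moved more than 30 mm (distance of any of jar, wrench from where it was at the start of the episode above 0.03 m).
Of reservoir1, reservoir2, reservoir3 only 2 to 3 are there at a start; the rules pass over those that are not, and their reading is None.
At some moment in a run one of reservoir1, reservoir2, reservoir3 may be knocked a few centimetres aside while the robot is not near it.
Once in a run the grip may slacken for a moment while it holds something.
It also fails if it takes over 210 s, if anything falls off the work surface, if the arm or the gripper's body presses on something with over 40 N, if the wrist force passes 120 N, or if a joint passes its speed limit or range.

### The arm

A 6-joint arm with a two-finger parallel gripper is mounted at the origin on the work surface. World frame = base frame: x ahead of the robot, y to its left, z up, the work surface at z = 0. Lengths are in m, angles in degrees, forces in N, time in s.
With the tool pointing down it reaches from about 0.275 to 0.725 m from the base axis. Payload 15.9 kg.
Tool frame: the origin (TCP) lies midway between the tips of the shut fingers; the grasp point (between the pads) lies 19 mm behind it (hold_point_z is the z of the grasp point in the tool frame, in m); z points along the fingers, y is the line along which they close (so a half turn about z gives the same grasp; the last joint's range is limited). The gripper opens to 85 mm and grips with 20 to 120 N. Pads are 22 mm wide; open, the fingers measure 114 mm over their backs; the gripper's body (76 mm by 85 mm) begins 54 mm behind the grasp point. The pads swing forward as they close: fully open they stand 13 mm farther back than shut.
Start: joints at [-65.088, 12.198, -1.971, 75.831, 0, 90], TCP at [0.211, -0.453, 0.231] pointing down, gripper open.
Joint ranges: [-170.91, 170.91], [-42.67, 98.43], [-65.05, 77.54], [-120.47, 116.71], [-90, 82.35], [-180, 180]. Speed limits (degrees/s): [108.29, 108.29, 136.94, 147.25, 180, 180].

### API

Orientations are given as [roll, pitch, yaw] about the fixed x, y, z axes, in that order (R = Rz(yaw) Ry(pitch) Rx(roll)).
In Python, from cell import * gives the robot as it stands.
- The arm moves only by the tool apply_moves, never from a script. Its arguments are lists of equal length, an entry for each row: "travel": the shift along the tool's x, y, z normalised to -1 to 1, where 1 is 40 cm, a list of three; "turn": the turn, a rotation vector about the tool's x, y, z normalised to -1 to 1, where 1 is 0.5 rad, a list of three; "fingers": the closure, from 0 (fully open) to 1 (shut). A call has 1 to 10 rows; each row is the pose to reach, as a shift and turn from the pose commanded when the call began, along the tool's axes at that moment; what a row does not reach only later rows make up. A row lasts 1/10 s, in which the tool goes at most 50 mm and 8.59 degrees, less where a joint would pass 70% of its speed; a pose out of reach is approached as far as the arm can. A call with a number of a shift or a turn outside -1 to 1 is refused whole. A call with a gripper value outside its range is refused whole. The fingers move at their own pace and stop on an object; the grip force is fixed at half the most. Time passes only in rows, so rows that repeat a pose let the fingers close. It gives the time, the measured TCP pose, the force, the opening and the grip force at its end, in the units of the state.
- state(): the state, without advancing time (a new reading comes with each control period).
- read_camera(name): name is "side" or "top"; returns the picture (480x640x3 uint8, red, green, blue); there is no depth.
- camera_info(name): a dict with "fx", "fy", "cx", "cy" (pixels), "k1" (the pictures are not rectified: a ray, as slopes to the right and down, at radius r is drawn at 1 + k1 r^2 times it, then the intrinsics apply), "rvec" (rotation vector, rad) and "tvec" (3), from world to camera coordinates, as OpenCV has them. Camera axes: x right, y down, z forward; pixel columns grow to the right and rows downward; lengths in m; the calibration is good to about 2 mm. A picture is of the moment at which its call begins. camera_info takes no time and is no camera call.
- hand_in(): hands the job in; it is judged then, once.
The state is a dict: "t": time; "joint_pos": joint angles; "joint_vel": joint speeds; "joint_efforts": joint torques, N m; "position": TCP position; "tool_rot": TCP orientation; "force": force on the tool from outside, world axes, zero at the start; "moment": the same for the moment, N m; "opening": opening from 0.0 (shut) to 1.0 (fully open); "finger_force": force on a finger pad.
Only numpy, scipy, OpenCV 4.12 (cv2) and the standard library are available. Lean on these libraries where they do the work, as an engineer would, in place of code of your own. Each camera call takes 0.05 s, during which the arm holds its last target. There are 200 camera calls.

## Working session

There is one attempt and no reset: what is moved stays moved. The work goes in short steps, Python scripts to look and compute and a tool call to move; the robot and the scene stay as the last step left them, time stands still between calls to the robot, and variables do not carry over. Pictures are saved under pics/ and viewed, at most 14 in all, crops included, and the job is handed in when it is done.

Besides the shell and the picture viewer there is one more tool, called after "Emit:" by a JSON object that holds its "fn" and its "kwargs", one argument or row to a line. apply_moves: Moves the arm, as the interface text tells. Its arguments: {"type":"object","properties":{"travel":{"type":"array","items":{"type":"array","items":{"type":"number"}}},"turn":{"type":"array","items":{"type":"array","items":{"type":"number"}}},"fingers":{"type":"array","items":{"type":"number"}}},"required":["travel","turn","fingers"]}

```bash
mkdir -p pics; ls; cat > h.py <<'E'
from cell import *
import numpy as np, cv2
def ray(cam,u,v):
    c=camera_info(cam);K=np.array([[c['fx'],0,c['cx']],[0,c['fy'],c['cy']],[0,0,1.]])
    x=(u-c['cx'])/c['fx'];y=(v-c['cy'])/c['fy'];a,b=x,y
    for _ in range(20):
        s=1+c['k1']*(a*a+b*b);a,b=x/s,y/s
    R=cv2.Rodrigues(np.array(c['rvec'],float))[0];t=np.array(c['tvec'],float).ravel()
    return -R.T@t,R.T@np.array([a,b,1.])
def atz(cam,u,v,z):
    o,d=ray(cam,u,v);return o+d*(z-o[2])/d[2]
def proj(cam,p):
    c=camera_info(cam);R=cv2.Rodrigues(np.array(c['rvec'],float))[0];q=R@np.array(p,float)+np.array(c['tvec'],float).ravel()
    a,b=q[0]/q[2],q[1]/q[2];s=1+c['k1']*(a*a+b*b);return np.array([c['fx']*a*s+c['cx'],c['fy']*b*s+c['cy']])
def tri(u1,v1,u2,v2):
    o1,d1=ray('top',u1,v1);o2,d2=ray('side',u2,v2)
    A=np.stack([d1,-d2],1);s=np.linalg.lstsq(A,o2-o1,rcond=None)[0]
    p,q=o1+d1*s[0],o2+d2*s[1];return (p+q)/2,np.linalg.norm(p-q)
def snap(cam,name,crop=None,size=None):
    im=read_camera(cam)
    if crop: im=im[crop[1]:crop[3],crop[0]:crop[2]]
    if size: im=cv2.resize(im,size,interpolation=cv2.INTER_CUBIC)
    cv2.imwrite(f'pics/{name}.png',im[:,:,::-1]);return im
E
python3 - <<'E'
from h import *
snap('top','t0');snap('side','s0')
s=state();print(s)
for c in('top','side'):
    o,d=ray(c,320,240);print(c,o,d,camera_info(c)['fx'])
E
```

```text
pics
{'t': 0.1, 'joint_pos': array([-6.50881990e+01,  1.22200825e+01, -2.00430872e+00,  7.58318562e+01,
        1.93375565e-03,  9.00017399e+01]), 'joint_vel': array([ 0.0025695 , -0.07166337,  0.16307427,  0.00936229, -0.10147676,
        0.00786782]), 'joint_efforts': array([ 3.02372660e-03, -6.87249827e+01,  4.87806416e+01,  1.23313180e-02,
        2.12837490e-04,  9.86105874e-06]), 'position': array([ 0.21049041, -0.45319303,  0.23088456]), 'tool_rot': array([-1.79943753e+02, -1.93204662e-03,  2.49100592e+01]), 'force': array([ 0.05262901, -0.15241078, -0.00711772]), 'moment': array([-0.02176893, -0.03207613,  0.07777997]), 'finger_force': 0.0, 'opening': 0.9990131208838803}
top [ 0.30473174 -0.01823804  0.98157327] [ 0.1795829   0.0325787  -0.98321121] 445.09513430825183
side [0.25560099 0.69338636 0.80718149] [ 0.20196321 -0.67542374 -0.70951004] 501.91053846798417
```

View pics/t0.png

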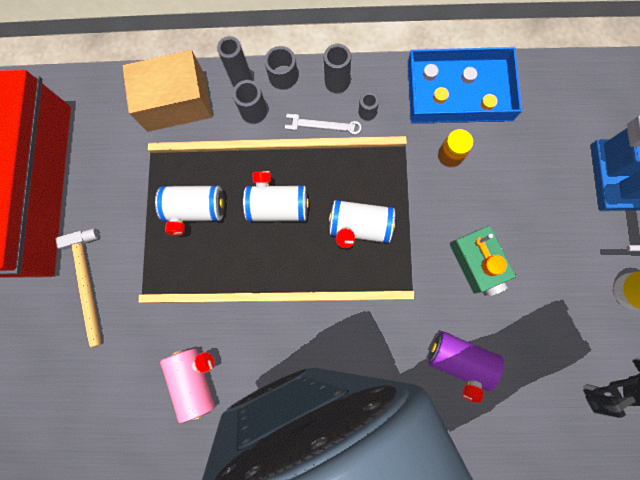

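View pics/s0.png

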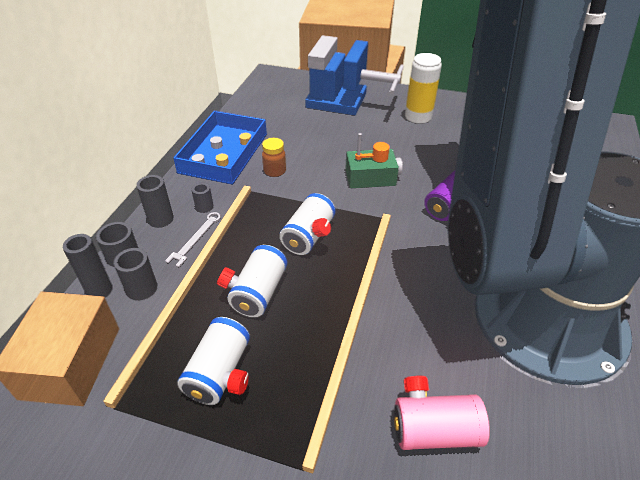

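The top view shows three reservoirs, with centres near (190,204), (276,203) and (362,221) and caps at (175,228), (262,178) and (345,238). The jar is at (457,146), the wrench at (322,124) and the green block with its cover at (495,264). The side view shows the same items. I'll enlarge both.

```bash
python3 - <<'E'
from h import *
a=cv2.imread('pics/t0.png');cv2.imwrite('pics/t0c.png',cv2.resize(a[160:270,145:405],(780,330),interpolation=cv2.INTER_CUBIC))
a=cv2.imread('pics/s0.png');cv2.imwrite('pics/s0c.png',cv2.resize(a[185:415,165:345],(469,600),interpolation=cv2.INTER_CUBIC))
E
```

```text
(no output)
```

View pics/t0c.png

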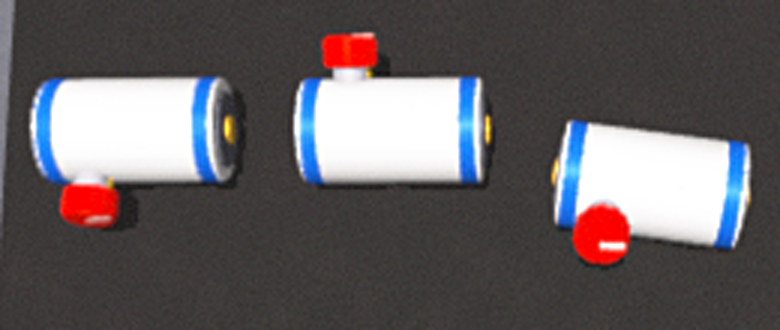

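View pics/s0c.png

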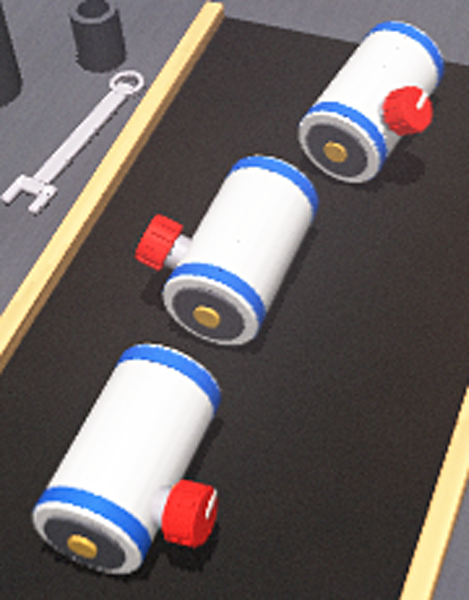

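```bash
cat > fit.py <<'E'
from h import *
from scipy.optimize import least_squares
th=np.linspace(0,2*np.pi,40,endpoint=False)
cyl=np.array([[38*np.cos(t),s,38*np.sin(t)] for t in th for s in(-65,65)])/1e3
cap=np.array([[18*np.cos(t),30+18*np.sin(t),z] for t in th for z in(47,69)])/1e3
def pose(q):
    x,y,yaw,roll=q
    # own y axis = (-sin yaw, cos yaw); roll about own y tilts z
    c,s=np.cos(yaw),np.sin(yaw);Y=np.array([-s,c,0]);H=np.array([c,s,0]);Zu=np.array([0,0,1.])
    z=np.cos(roll)*Zu+np.sin(roll)*H;x_=np.cross(Y,z)
    return np.stack([x_,Y,z],1),np.array([x,y,.042])
def hc(cam,pts):
    h=cv2.convexHull(np.array([proj(cam,p) for p in pts],np.float32));m=cv2.moments(h);return np.array([m['m10'],m['m01']])/m['m00']
def res(q,f):
    R,t=pose(q);W=lambda P:P@R.T+t
    out=[]
    if 'ct' in f: out+=list(hc('top',W(cyl))-f['ct'])
    for k,c in(('rt','top'),('rs','side')):
        if k in f: out+=list(hc(c,W(cap))-f[k])
    if 'bs' in f: out+=list(proj('side',W(np.array([[0,f.get('e',.066),0]]))[0])-f['bs'])
    return np.array(out)
def fit(f,q0):
    best=min((least_squares(res,[*q0,r],args=(f,)) for r in np.radians([-90,-45,0,45,90])),key=lambda s:s.cost)
    q=best.x;print('x %.4f y %.4f yaw %.1f roll %.1f'%(q[0],q[1],*np.degrees(q[2:])),'res',np.round(best.fun,1));return q
def reds(im,box):
    x0,y0,x1,y1=box;a=im[y0:y1,x0:x1].astype(int)
    m=((a[...,0]>120)&(a[...,1]<70)&(a[...,2]<70)).astype(np.uint8)
    n,l,s,c=cv2.connectedComponentsWithStats(m)
    i=1+np.argmax(s[1:,4]);h=cv2.convexHull(np.argwhere(l==i)[:,::-1].astype(np.float32));M=cv2.moments(h)
    return np.array([M['m10'],M['m01']])/M['m00']+[x0,y0],s[i,4]
E
python3 - <<'E'
from fit import *
T=cv2.imread('pics/t0.png')[:,:,::-1];S=cv2.imread('pics/s0.png')[:,:,::-1]
ot=lambda u,v:np.array([145+u/3,160+v/3]);os_=lambda u,v:np.array([165+u/2.607,185+v/2.607])
D={'A':((134,131),(90,204),(190,513),(82,546)),'B':((392,131),(350,51),(159,242),(206,317)),'C':((652,184),(601,232),(408,111),(336,152))}
for k,(c,rt,rs,b) in D.items():
    p=ot(*rt).astype(int);q=os_(*rs).astype(int)
    r1,n1=reds(T,(p[0]-16,p[1]-16,p[0]+16,p[1]+16));r2,n2=reds(S,(q[0]-18,q[1]-18,q[0]+18,q[1]+18))
    c=ot(*c);g=atz('top',*c,.042);print(k,n1,n2,r1,ot(*rt),r2,os_(*rs))
    fit(dict(ct=c,rt=r1,rs=r2,bs=os_(*b)),[g[0],g[1],0.])
print('cover',tri(495,264,381,148),atz('top',495,264,.096),'rodtop',tri(489,237,360,136),'jar',atz('top',459,139,.085),'mat z.02 corners',[atz('top',*p,.02).round(3) for p in((149,147),(406,142),(140,297),(413,295))],'wrench',atz('top',322,124,.005))
E
```

```text
A 215 399 [174.29330254 228.14241724] [175. 228.] [237.30961298 381.58676654] [237.88070579 381.77790564]Traceback (most recent call last):
  File "<stdin>", line 9, in <module>
  File "fit.py", line 23, in fit
    best=min((least_squares(res,[*q0,r],args=(f,)) for r in np.radians([-90,-45,0,45,90])),key=lambda s:s.cost)
  File "fit.py", line 23, in <genexpr>
    best=min((least_squares(res,[*q0,r],args=(f,)) for r in np.radians([-90,-45,0,45,90])),key=lambda s:s.cost)
              ~~~~~~~~~~~~~^^^^^^^^^^^^^^^^^^^^^^^
    return func(*args, **kwargs)
    result = trf(vector_fun.fun, vector_fun.jac, x0, f0, J0, lb, ub, ftol, xtol,
                 gtol, max_nfev, x_scale, loss_function, tr_solver,
                 tr_options.copy(), verbose, callback=callback_wrapped)
    return trf_no_bounds(
        fun, jac, x0, f0, J0, ftol, xtol, gtol, max_nfev, x_scale,
        loss_function, tr_solver, tr_options, verbose, callback=callback)
    f_new = fun(x_new)
    self._update_fun()
    ~~~~~~~~~~~~~~~~^^
    self.f = self.fun_wrapped(xp_copy(self.x))
             ~~~~~~~~~~~~~~~~^^^^^^^^^^^^^^^^^
    return np.atleast_1d(self.fun(x))
                         ~~~~~~~~^^^
    return self.f(x, *self.args, **self.kwargs)
           ~~~~~~^^^^^^^^^^^^^^^^^^^^^^^^^^^^^^
  File "fit.py", line 19, in res
    if k in f: out+=list(hc(c,W(cap))-f[k])
                         ~~^^^^^^^^^^
  File "fit.py", line 13, in hc
    h=cv2.convexHull(np.array([proj(cam,p) for p in pts],np.float32));m=cv2.moments(h);return np.array([m['m10'],m['m01']])/m['m00']
                               ~~~~^^^^^^^
  File "h.py", line 13, in proj
    c=camera_info(cam);R=cv2.Rodrigues(np.array(c['rvec'],float))[0];q=R@np.array(p,float)+np.array(c['tvec'],float).ravel()
ValueError: time passes only in moves, steps and waits
```

```bash
python3 - <<'E'
s=open('h.py').read()
a=s.index('def proj');b=s.index('def tri')
s=s[:a]+'''def proj(cam,p):
    c=CI(cam);K=np.array([[c['fx'],0,c['cx']],[0,c['fy'],c['cy']],[0,0,1.]])
    return cv2.projectPoints(np.array(p,float).reshape(-1,1,3),np.array(c['rvec'],float),np.array(c['tvec'],float),K,np.array([c['k1'],0,0,0.]))[0].reshape(-1,2).squeeze()
'''+s[b:]
s=s.replace("c=camera_info(cam);K","c=CI(cam);K").replace("import numpy","import functools\nCI=functools.lru_cache(None)(camera_info)\nimport numpy",1)
open('h.py','w').write(s)
f=open('fit.py').read()
f=f.replace("np.array([proj(cam,p) for p in pts],np.float32)","proj(cam,pts).astype(np.float32)").replace("args=(f,))","args=(f,),diff_step=1e-3,x_scale=[.1,.1,1,1])")
open('fit.py','w').write(f)
E
cat > m0.py <<'E'
from fit import *
T=cv2.imread('pics/t0.png')[:,:,::-1];S=cv2.imread('pics/s0.png')[:,:,::-1]
ot=lambda u,v:np.array([145+u/3,160+v/3]);os_=lambda u,v:np.array([165+u/2.607,185+v/2.607])
D={'A':((134,131),(90,204),(190,513),(82,546)),'B':((392,131),(350,51),(159,242),(206,317)),'C':((652,184),(601,232),(408,111),(336,152))}
for k,(c,rt,rs,b) in D.items():
    p=ot(*rt).astype(int);q=os_(*rs).astype(int)
    r1,n1=reds(T,(p[0]-16,p[1]-16,p[0]+16,p[1]+16));r2,n2=reds(S,(q[0]-18,q[1]-18,q[0]+18,q[1]+18))
    c=ot(*c);g=atz('top',*c,.042);print(k,n1,n2)
    fit(dict(ct=c,rt=r1,rs=r2,bs=os_(*b)),[g[0],g[1],0.])
print('cover',tri(495,264,381,148),atz('top',495,264,.096),'rodtop',tri(489,237,360,136),'jar',atz('top',459,139,.085),'mat z.02 corners',[atz('top',*p,.02).round(3) for p in((149,147),(406,142),(140,297),(413,295))],'wrench',atz('top',322,124,.005))
E
python3 m0.py
```

```text
A 215 399
x 0.5635 y 0.2995 yaw 0.4 roll -82.3 res [-0.7 -0.3 -0.1  0.3 -0.2 -0.   0.3 -0.6]
B 190 87
x 0.5606 y 0.1100 yaw 0.8 roll 80.0 res [-1.3 -0.8  0.   0.1  0.7 -0.   0.2 -0.9]
C 260 245
x 0.5158 y -0.0763 yaw -7.3 roll -54.9 res [-0.6 -0.   0.2  0.2 -0.2 -0.1  0.1 -0.6]
cover (array([ 0.4107924 , -0.33759545,  0.09122571]), np.float64(0.0033464108370782142)) [ 0.41189309 -0.33579366  0.096     ] rodtop (array([ 0.45987743, -0.31642794,  0.12956809]), np.float64(0.0010913965694290086)) jar [ 0.6807735  -0.28569783  0.085     ] mat z.02 corners [array([0.708, 0.41 , 0.02 ]), array([ 0.704, -0.185,  0.02 ]), array([0.361, 0.41 , 0.02 ]), array([ 0.357, -0.184,  0.02 ])] wrench [0.75945793 0.00627128 0.005     ]
```

A, B and C fit to within about 1 px: rolls -82°, +80° and -55°, and centres at heights and reaches that make sense. I'll write a planner that gives the numbers for each move.

```bash
cat > plan.py <<'E'
import sys,numpy as np
from cell import *
# args: x,y,z,yaw targets (m,deg) ... ; chained calls
s=state();p=np.array(s['position']);yaw=s['tool_rot'][2]
for a in sys.argv[1:]:
    v=[float(k) for k in a.split(',')];T=np.array(v[:3]);Y=v[3]
    while True:
        r=np.radians(yaw);ax=np.array([[np.cos(r),np.sin(r),0],[np.sin(r),-np.cos(r),0],[0,0,-1]])
        d=ax@(T-p);f=min(1,.4/max(abs(d).max(),1e-9));dy=np.clip(Y-yaw,-28.6,28.6)
        st=d*f;print('travel',(st/.4).round(4).tolist(),'turn',round(-np.radians(dy)/.5,4),'rows',int(np.ceil(max(np.linalg.norm(st)/.05,abs(dy)/8.59))))
        p=p+ax.T@st;yaw+=dy
        if f==1 and abs(Y-yaw)<.05: break
    print('->',p.round(4),round(yaw,1))
E
python3 plan.py .36,-.28,.20,53.5 .5027,-.1069,.12,82.7
```

```text
travel [0.5214, -0.2353, 0.0772] turn -0.998 rows 5
-> [ 0.36 -0.28  0.2 ] 53.5
travel [0.5601, 0.0294, 0.2] turn -0.9983 rows 5
travel [0.0, 0.0, 0.0] turn -0.0209 rows 1
-> [ 0.5027 -0.1069  0.12  ] 82.7
```

Emit:
{"fn": "apply_moves", "kwargs": {
  "travel": [
    [0.5214,-0.2353,0.0772],
    [0.5214,-0.2353,0.0772],
    [0.5214,-0.2353,0.0772],
    [0.5214,-0.2353,0.0772],
    [0.5214,-0.2353,0.0772],
    [0.5214,-0.2353,0.0772]
  ],
  "turn": [
    [0,0,-1],
    [0,0,-1],
    [0,0,-1],
    [0,0,-1],
    [0,0,-1],
    [0,0,-1]
  ],
  "fingers": [1,1,1,1,1,1]
}}

```text
t: 0.7
position: [0.3616, -0.2774, 0.1997]
tool_rot: [-179.9, -0.0, 53.8]
force: [0.1, 0.1, 0.0]
opening: 0.001
finger_force: 0.0
```

Emit:
{"fn": "apply_moves", "kwargs": {
  "travel": [
    [0.56,0.03,0.2],
    [0.56,0.03,0.2],
    [0.56,0.03,0.2],
    [0.56,0.03,0.2],
    [0.56,0.03,0.2],
    [0.56,0.03,0.2],
    [0.56,0.03,0.2]
  ],
  "turn": [
    [0,0,-1],
    [0,0,-1],
    [0,0,-1],
    [0,0,-1],
    [0,0,-1],
    [0,0,-1],
    [0,0,-1]
  ],
  "fingers": [1,1,1,1,1,1,1]
}}

```text
t: 1.4
position: [0.5025, -0.1071, 0.1199]
tool_rot: [-179.9, 0.0, 82.3]
force: [0.5, -1.2, -0.2]
opening: 0.002
finger_force: 0.0
```

```bash
python3 plan.py .5027,-.1069,.082,82.7
```

```text
travel [0.0006, 0.0003, 0.0948] turn -0.0151 rows 1
-> [ 0.5027 -0.1069  0.082 ] 82.7
```

Emit:
{"fn": "apply_moves", "kwargs": {
  "travel": [
    [0,0,0.08],
    [0,0,0.095],
    [0,0,0.1],
    [0,0,0.1]
  ],
  "turn": [
    [0,0,0],
    [0,0,0],
    [0,0,0],
    [0,0,0]
  ],
  "fingers": [1,1,1,1]
}}

```text
t: 1.8
position: [0.5028, -0.1079, 0.0812]
tool_rot: [180.0, 0.0, 82.1]
force: [-0.7, -0.1, 0.4]
opening: 0.001
finger_force: 0.0
```

Emit:
{"fn": "apply_moves", "kwargs": {
  "travel": [
    [0,0,0.0025],
    [0,0,0.0025]
  ],
  "turn": [
    [0,0,0],
    [0,0,0]
  ],
  "fingers": [1,1]
}}

```text
t: 2.0
position: [0.5032, -0.1074, 0.0802]
tool_rot: [179.9, 0.0, 82.2]
force: [-0.6, -0.4, 0.6]
opening: -0.001
finger_force: 0.0
```

Emit:
{"fn": "apply_moves", "kwargs": {
  "travel": [
    [0,0,0.0025],
    [0,0,0.0025]
  ],
  "turn": [
    [0,0,0],
    [0,0,0]
  ],
  "fingers": [1,1]
}}

```text
t: 2.2
position: [0.5039, -0.1075, 0.0796]
tool_rot: [179.9, 0.0, 82.2]
force: [-0.9, -1.0, 10.2]
opening: -0.003
finger_force: 5.2
```

Emit:
{"fn": "apply_moves", "kwargs": {
  "travel": [
    [0,0,0.0025],
    [0,0,0.0025]
  ],
  "turn": [
    [0,0,0],
    [0,0,0]
  ],
  "fingers": [1,1]
}}

```text
t: 2.4
position: [0.5047, -0.1076, 0.0795]
tool_rot: [179.7, 0.0, 82.2]
force: [-1.5, -0.3, 21.4]
opening: 0.004
finger_force: 10.4
```

Emit:
{"fn": "apply_moves", "kwargs": {
  "travel": [
    [0,0.01,0],
    [0,0.02,0],
    [0,0.03,0],
    [0,0.04,0],
    [0,0.05,0],
    [0,0.06,0],
    [0,0.07,0],
    [0,0.08,0],
    [0,0.09,0],
    [0,0.09,0]
  ],
  "turn": [
    [0,0,0],
    [0,0,0],
    [0,0,0],
    [0,0,0],
    [0,0,0],
    [0,0,0],
    [0,0,0],
    [0,0,0],
    [0,0,0],
    [0,0,0]
  ],
  "fingers": [1,1,1,1,1,1,1,1,1,1]
}}

```text
t: 3.4
position: [0.5406, -0.1131, 0.0793]
tool_rot: [179.7, 0.1, 82.2]
force: [-0.3, -4.3, 17.5]
opening: -0.002
finger_force: 9.2
```

Emit:
{"fn": "apply_moves", "kwargs": {
  "travel": [
    [0,0,-0.03],
    [0,-0.02,-0.05],
    [0,-0.045,-0.05],
    [0,-0.045,-0.05]
  ],
  "turn": [
    [0,0,0],
    [0,0,0],
    [0,0,0],
    [0,0,0]
  ],
  "fingers": [1,1,1,1]
}}

```text
t: 3.8
position: [0.5192, -0.1093, 0.0975]
tool_rot: [-180.0, -0.0, 82.2]
force: [0.6, -0.3, -0.1]
opening: -0.002
finger_force: 0.0
```

```bash
python3 - <<'E'
from h import *
snap('top','t1',(145,150,405,280),(780,390))
E
```

```text
(no output)
```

View pics/t1.png

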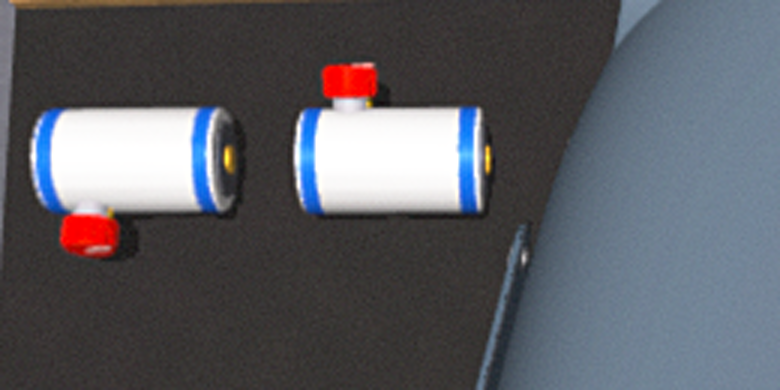

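The top view shows A and B unchanged at crop positions (135,160) and (392,160). C is hidden by the arm, but the contact force held at 17 N through the stroke. I'll make the second stroke.

Emit:
{"fn": "apply_moves", "kwargs": {
  "travel": [
    [0,0,0.03],
    [0,0,0.045],
    [0,0,0.048],
    [0,0,0.048]
  ],
  "turn": [
    [0,0,0],
    [0,0,0],
    [0,0,0],
    [0,0,0]
  ],
  "fingers": [1,1,1,1]
}}

```text
t: 4.25
position: [0.523, -0.11, 0.0797]
tool_rot: [179.7, 0.0, 82.2]
force: [-0.1, 1.3, 30.0]
opening: 0.004
finger_force: 14.9
```

Emit:
{"fn": "apply_moves", "kwargs": {
  "travel": [
    [0,0.01,0],
    [0,0.02,0],
    [0,0.03,0],
    [0,0.04,0],
    [0,0.05,0],
    [0,0.06,0],
    [0,0.07,0],
    [0,0.08,0],
    [0,0.088,0],
    [0,0.088,0]
  ],
  "turn": [
    [0,0,0],
    [0,0,0],
    [0,0,0],
    [0,0,0],
    [0,0,0],
    [0,0,0],
    [0,0,0],
    [0,0,0],
    [0,0,0],
    [0,0,0]
  ],
  "fingers": [1,1,1,1,1,1,1,1,1,1]
}}

```text
t: 5.25
position: [0.557, -0.1151, 0.0784]
tool_rot: [179.9, 0.1, 82.2]
force: [1.5, -3.1, 15.6]
opening: 0.001
finger_force: 7.6
```

Emit:
{"fn": "apply_moves", "kwargs": {
  "travel": [
    [0,0,-0.05],
    [0,0,-0.1],
    [0,0,-0.1]
  ],
  "turn": [
    [0,0,0],
    [0,0,0],
    [0,0,0]
  ],
  "fingers": [1,1,1]
}}

```text
t: 5.55
position: [0.5566, -0.1146, 0.1195]
tool_rot: [179.9, 0.0, 82.2]
force: [0.4, 1.0, -0.3]
opening: -0.002
finger_force: 0.0
```

```bash
python3 plan.py .5646,.080,.13,90 .5646,.080,.082,90
```

```text
travel [0.4847, -0.0463, -0.0263] turn -0.272 rows 4
-> [0.5646 0.08   0.13  ] 90.0
travel [-0.0, 0.0, 0.12] turn -0.0 rows 1
-> [0.5646 0.08   0.082 ] 90.0
```

Emit:
{"fn": "apply_moves", "kwargs": {
  "travel": [
    [0.48,-0.034,0],
    [0.48,-0.034,0],
    [0.48,-0.034,0],
    [0.48,-0.034,0],
    [0.48,-0.034,0],
    [0.48,-0.034,0],
    [0.48,-0.034,0]
  ],
  "turn": [
    [0,0,-0.29],
    [0,0,-0.29],
    [0,0,-0.29],
    [0,0,-0.29],
    [0,0,-0.29],
    [0,0,-0.29],
    [0,0,-0.29]
  ],
  "fingers": [1,1,1,1,1,1,1]
}}

```text
t: 6.25
position: [0.5678, 0.0769, 0.1173]
tool_rot: [-179.9, 0.0, 90.5]
force: [-0.4, 0.3, 0.4]
opening: -0.002
finger_force: 0.0
```

Emit:
{"fn": "apply_moves", "kwargs": {
  "travel": [
    [0,0,0.08],
    [0,0,0.097],
    [0,0,0.102],
    [0,0,0.102]
  ],
  "turn": [
    [0,0,0],
    [0,0,0],
    [0,0,0],
    [0,0,0]
  ],
  "fingers": [1,1,1,1]
}}

```text
t: 6.65
position: [0.5701, 0.0764, 0.0795]
tool_rot: [179.7, 0.0, 90.4]
force: [1.2, -2.3, 21.4]
opening: -0.005
finger_force: 10.7
```

Emit:
{"fn": "apply_moves", "kwargs": {
  "travel": [
    [0,-0.01,0],
    [0,-0.02,0],
    [0,-0.03,0],
    [0,-0.04,0],
    [0,-0.05,0],
    [0,-0.06,0],
    [0,-0.07,0],
    [0,-0.08,0],
    [0,-0.089,0],
    [0,-0.089,0]
  ],
  "turn": [
    [0,0,0],
    [0,0,0],
    [0,0,0],
    [0,0,0],
    [0,0,0],
    [0,0,0],
    [0,0,0],
    [0,0,0],
    [0,0,0],
    [0,0,0]
  ],
  "fingers": [1,1,1,1,1,1,1,1,1,1]
}}

```text
t: 7.65
position: [0.5335, 0.0767, 0.0792]
tool_rot: [179.8, -0.1, 90.4]
force: [-1.5, 1.7, 21.6]
opening: -0.0
finger_force: 11.0
```

Emit:
{"fn": "apply_moves", "kwargs": {
  "travel": [
    [0,0,-0.03],
    [0,0.02,-0.05],
    [0,0.045,-0.05],
    [0,0.045,-0.05],
    [0,0.045,-0.02],
    [0,0.045,-0.005],
    [0,0.045,0],
    [0,0.045,0]
  ],
  "turn": [
    [0,0,0],
    [0,0,0],
    [0,0,0],
    [0,0,0],
    [0,0,0],
    [0,0,0],
    [0,0,0],
    [0,0,0]
  ],
  "fingers": [1,1,1,1,1,1,1,1]
}}

```text
t: 8.45
position: [0.5528, 0.0772, 0.0793]
tool_rot: [179.7, 0.0, 90.5]
force: [1.5, -3.9, 31.9]
opening: 0.001
finger_force: 16.0
```

Emit:
{"fn": "apply_moves", "kwargs": {
  "travel": [
    [0,-0.01,0],
    [0,-0.02,0],
    [0,-0.03,0],
    [0,-0.04,0],
    [0,-0.05,0],
    [0,-0.06,0],
    [0,-0.07,0],
    [0,-0.08,0],
    [0,-0.089,0],
    [0,-0.089,0]
  ],
  "turn": [
    [0,0,0],
    [0,0,0],
    [0,0,0],
    [0,0,0],
    [0,0,0],
    [0,0,0],
    [0,0,0],
    [0,0,0],
    [0,0,0],
    [0,0,0]
  ],
  "fingers": [1,1,1,1,1,1,1,1,1,1]
}}

```text
t: 9.45
position: [0.5161, 0.0776, 0.0791]
tool_rot: [179.8, -0.1, 90.5]
force: [-2.2, 0.7, 34.0]
opening: -0.002
finger_force: 17.2
```

Emit:
{"fn": "apply_moves", "kwargs": {
  "travel": [
    [0,0,-0.03],
    [0,0.02,-0.05],
    [0,0.045,-0.05],
    [0,0.045,-0.05]
  ],
  "turn": [
    [0,0,0],
    [0,0,0],
    [0,0,0],
    [0,0,0]
  ],
  "fingers": [1,1,1,1]
}}

```text
t: 9.85
position: [0.5335, 0.0773, 0.0966]
tool_rot: [-180.0, 0.0, 90.5]
force: [-1.1, 1.1, -0.6]
opening: 0.001
finger_force: 0.0
```

Emit:
{"fn": "apply_moves", "kwargs": {
  "travel": [
    [0,0,0.03],
    [0,0,0.042],
    [0,0,0.046],
    [0,0,0.046]
  ],
  "turn": [
    [0,0,0],
    [0,0,0],
    [0,0,0],
    [0,0,0]
  ],
  "fingers": [1,1,1,1]
}}

```text
t: 10.25
position: [0.5339, 0.0772, 0.0796]
tool_rot: [179.8, 0.0, 90.5]
force: [1.1, -2.3, 19.5]
opening: -0.001
finger_force: 9.3
```

Emit:
{"fn": "apply_moves", "kwargs": {
  "travel": [
    [0,-0.01,0],
    [0,-0.02,0],
    [0,-0.03,0],
    [0,-0.04,0],
    [0,-0.05,0],
    [0,-0.06,0],
    [0,-0.07,0],
    [0,-0.08,0],
    [0,-0.086,0],
    [0,-0.086,0]
  ],
  "turn": [
    [0,0,0],
    [0,0,0],
    [0,0,0],
    [0,0,0],
    [0,0,0],
    [0,0,0],
    [0,0,0],
    [0,0,0],
    [0,0,0],
    [0,0,0]
  ],
  "fingers": [1,1,1,1,1,1,1,1,1,1]
}}

```text
t: 11.25
position: [0.4986, 0.0775, 0.0793]
tool_rot: [179.9, -0.1, 90.5]
force: [-1.5, 2.6, 17.0]
opening: -0.0
finger_force: 8.8
```

Emit:
{"fn": "apply_moves", "kwargs": {
  "travel": [
    [0,0,-0.05],
    [0,0,-0.1],
    [0,0,-0.1]
  ],
  "turn": [
    [0,0,0],
    [0,0,0],
    [0,0,0]
  ],
  "fingers": [1,1,1]
}}

```text
t: 11.55
position: [0.499, 0.0772, 0.1202]
tool_rot: [179.9, -0.0, 90.5]
force: [-0.0, 0.5, -0.8]
opening: -0.001
finger_force: 0.0
```

```bash
python3 plan.py .555,.2675,.118,90.4; python3 -c "
from h import *
snap('side','s1')"
```

```text
travel [0.4745, 0.1442, 0.0055] turn 0.0041 rows 4
-> [0.555  0.2675 0.118 ] 90.4
```

View pics/s1.png

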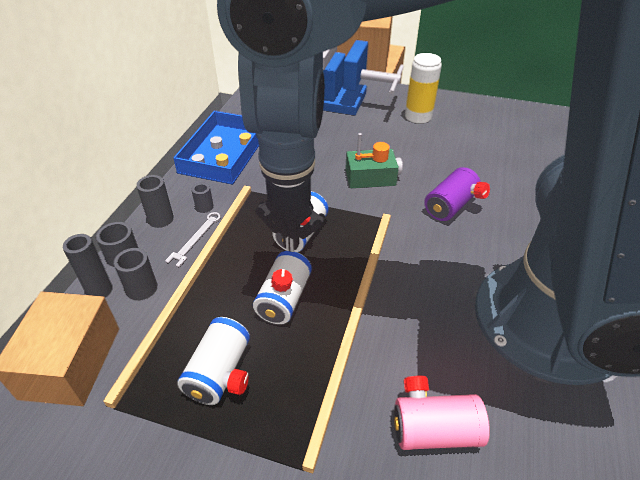

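The side view shows B with its cap up near (283,280). A is unchanged, with its cap at (238,381), and C is hidden behind the gripper. Next is A.

Emit:
{"fn": "apply_moves", "kwargs": {
  "travel": [
    [0,0,-0.1],
    [0.1,0.03,-0.1],
    [0.25,0.08,-0.1],
    [0.37,0.12,-0.1],
    [0.4745,0.1442,-0.1],
    [0.4745,0.1442,0],
    [0.4745,0.1442,0],
    [0.4745,0.1442,0]
  ],
  "turn": [
    [0,0,0],
    [0,0,0],
    [0,0,0],
    [0,0,0],
    [0,0,0],
    [0,0,0],
    [0,0,0],
    [0,0,0]
  ],
  "fingers": [1,1,1,1,1,1,1,1]
}}

```text
t: 12.4
position: [0.5532, 0.2665, 0.1177]
tool_rot: [-179.8, 0.1, 90.5]
force: [0.8, -0.3, 0.1]
opening: 0.0
finger_force: 0.0
```

Emit:
{"fn": "apply_moves", "kwargs": {
  "travel": [
    [0,0,0.07],
    [0,0,0.09],
    [0,0,0.101],
    [0,0,0.101]
  ],
  "turn": [
    [0,0,0],
    [0,0,0],
    [0,0,0],
    [0,0,0]
  ],
  "fingers": [1,1,1,1]
}}

```text
t: 12.8
position: [0.555, 0.2666, 0.08]
tool_rot: [179.9, 0.0, 90.5]
force: [-0.2, -0.1, 0.7]
opening: -0.002
finger_force: 0.0
```

Emit:
{"fn": "apply_moves", "kwargs": {
  "travel": [
    [0,0,0.005],
    [0,0.01,0.005],
    [0,0.02,0.005],
    [0,0.03,0.005],
    [0,0.04,0.005],
    [0,0.05,0.005],
    [0,0.06,0.005],
    [0,0.075,0.005],
    [0,0.09,0.005],
    [0,0.09,0.005]
  ],
  "turn": [
    [0,0,0],
    [0,0,0],
    [0,0,0],
    [0,0,0],
    [0,0,0],
    [0,0,0],
    [0,0,0],
    [0,0,0],
    [0,0,0],
    [0,0,0]
  ],
  "fingers": [1,1,1,1,1,1,1,1,1,1]
}}

```text
t: 13.8
position: [0.5929, 0.2668, 0.0795]
tool_rot: [179.7, 0.0, 90.4]
force: [-0.1, -8.1, 19.1]
opening: 0.0
finger_force: 9.6
```

Emit:
{"fn": "apply_moves", "kwargs": {
  "travel": [
    [0,0,-0.03],
    [0,-0.02,-0.05],
    [0,-0.045,-0.05],
    [0,-0.045,-0.05],
    [0,-0.045,-0.02],
    [0,-0.045,-0.006],
    [0,-0.045,-0.001],
    [0,-0.045,-0.001]
  ],
  "turn": [
    [0,0,0],
    [0,0,0],
    [0,0,0],
    [0,0,0],
    [0,0,0],
    [0,0,0],
    [0,0,0],
    [0,0,0]
  ],
  "fingers": [1,1,1,1,1,1,1,1]
}}

```text
t: 14.6
position: [0.5749, 0.2676, 0.0795]
tool_rot: [179.7, -0.0, 90.5]
force: [-0.7, -6.7, 35.0]
opening: 0.001
finger_force: 17.0
```

Emit:
{"fn": "apply_moves", "kwargs": {
  "travel": [
    [0,0.01,0],
    [0,0.02,0],
    [0,0.03,0],
    [0,0.04,0],
    [0,0.05,0],
    [0,0.06,0],
    [0,0.07,0],
    [0,0.08,0],
    [0,0.09,0],
    [0,0.09,0]
  ],
  "turn": [
    [0,0,0],
    [0,0,0],
    [0,0,0],
    [0,0,0],
    [0,0,0],
    [0,0,0],
    [0,0,0],
    [0,0,0],
    [0,0,0],
    [0,0,0]
  ],
  "fingers": [1,1,1,1,1,1,1,1,1,1]
}}

```text
t: 15.6
position: [0.6111, 0.2674, 0.0789]
tool_rot: [179.7, -0.0, 90.5]
force: [2.4, -7.7, 27.6]
opening: -0.002
finger_force: 13.9
```

Emit:
{"fn": "apply_moves", "kwargs": {
  "travel": [
    [0,0,-0.03],
    [0,-0.02,-0.05],
    [0,-0.045,-0.05],
    [0,-0.045,-0.05]
  ],
  "turn": [
    [0,0,0],
    [0,0,0],
    [0,0,0],
    [0,0,0]
  ],
  "fingers": [1,1,1,1]
}}

```text
t: 16.0
position: [0.5892, 0.2678, 0.0969]
tool_rot: [-179.9, 0.0, 90.5]
force: [-0.3, 0.2, 0.3]
opening: -0.0
finger_force: 0.0
```

Emit:
{"fn": "apply_moves", "kwargs": {
  "travel": [
    [0,0.003,0.03],
    [0,0.003,0.041],
    [0,0.003,0.046],
    [0,0.003,0.046]
  ],
  "turn": [
    [0,0,0],
    [0,0,0],
    [0,0,0],
    [0,0,0]
  ],
  "fingers": [1,1,1,1]
}}

```text
t: 16.4
position: [0.5933, 0.2675, 0.0798]
tool_rot: [179.8, -0.0, 90.5]
force: [0.6, -4.6, 22.4]
opening: -0.004
finger_force: 11.2
```

Emit:
{"fn": "apply_moves", "kwargs": {
  "travel": [
    [0,0.01,0],
    [0,0.02,0],
    [0,0.03,0],
    [0,0.04,0],
    [0,0.05,0],
    [0,0.06,0],
    [0,0.07,0],
    [0,0.08,0],
    [0,0.089,0],
    [0,0.089,0]
  ],
  "turn": [
    [0,0,0],
    [0,0,0],
    [0,0,0],
    [0,0,0],
    [0,0,0],
    [0,0,0],
    [0,0,0],
    [0,0,0],
    [0,0,0],
    [0,0,0]
  ],
  "fingers": [1,1,1,1,1,1,1,1,1,1]
}}

```text
t: 17.4
position: [0.6285, 0.2673, 0.0785]
tool_rot: [179.9, 0.0, 90.5]
force: [2.3, -4.6, 11.7]
opening: 0.002
finger_force: 5.9
```

Emit:
{"fn": "apply_moves", "kwargs": {
  "travel": [
    [0,0,-0.1],
    [0,0,-0.2],
    [0,-0.3,-0.4],
    [0,-0.5,-0.4],
    [0,-0.6,-0.4],
    [0,-0.7,-0.4],
    [0,-0.7,-0.4],
    [0,-0.7,-0.4]
  ],
  "turn": [
    [0,0,0],
    [0,0,0],
    [0,0,0],
    [0,0,0],
    [0,0,0],
    [0,0,0],
    [0,0,0],
    [0,0,0]
  ],
  "fingers": [1,1,1,0,0,0,0,0]
}}

```text
t: 18.2
position: [0.3452, 0.265, 0.2382]
tool_rot: [-180.0, 0.0, 90.5]
force: [0.7, 1.3, 0.6]
opening: 0.847
finger_force: 0.0
```

```bash
python3 -c "
from h import *
a=snap('top','t2f');b=snap('side','s2f')
c=np.zeros((600,800,3),np.uint8)
c[:270,:546]=cv2.resize(a[150:285,140:413],(546,270));c[270:600,:440]=cv2.resize(b[190:410,150:443],(440,330))
cv2.imwrite('pics/m2.png',c[:,:,::-1]);print(state()['position'])"
```

```text
[0.34387138 0.2653915  0.23937515]
```

View pics/m2.png

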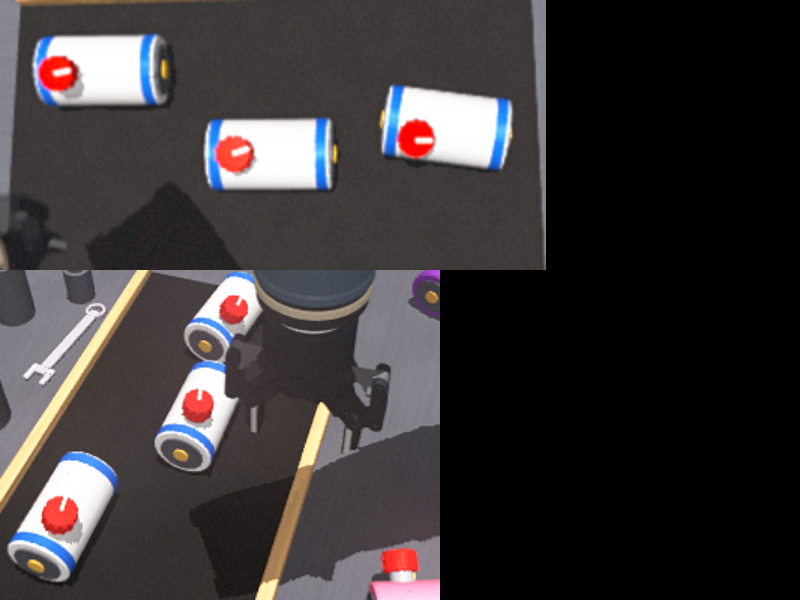

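All three ports now point roughly up, with the caps at mosaic positions (57,73), (234,153) and (416,138). I'll fit the poses.

```bash
cat > m2.py <<'E'
from fit import *
T=cv2.imread('pics/t2f.png')[:,:,::-1];S=cv2.imread('pics/s2f.png')[:,:,::-1]
ot=lambda u,v:np.array([140+u/2,150+v/2]);os_=lambda u,v:np.array([150+u/1.5017,190+(v-270)/1.5])
D={'A':((102,70),(57,73),(60,515),(36,566)),'B':((270,155),(234,153),(198,405),(180,455)),'C':((447,127),(416,138),(233,310),(205,346))}
for k,(c,rt,rs,b) in D.items():
    p=ot(*rt).astype(int);q=os_(*rs).astype(int)
    r1,n1=reds(T,(p[0]-16,p[1]-16,p[0]+16,p[1]+16));r2,n2=reds(S,(q[0]-18,q[1]-18,q[0]+18,q[1]+18))
    c=ot(*c);g=atz('top',*c,.042);print(k,n1,n2)
    q=fit(dict(ct=c,rt=r1,rs=r2,bs=os_(*b)),[g[0],g[1],0.])
    R,t=pose(q);print('cap',(R@[0,.03,.058]+t).round(4))
E
python3 m2.py;  python3 -c "
from cell import *;print(state()['joint_pos'].round(1))"
```

```text
A 203 312
x 0.6062 y 0.2986 yaw 1.3 roll -20.0 res [-0.9 -0.2 -0.6  0.4 -0.2 -0.2  0.3 -0.9]
cap [0.5857 0.3282 0.0965]
B 62 167
x 0.5057 y 0.1101 yaw -1.2 roll -12.9 res [-0.9 -0.1 -0.6 -0.1  0.3 -0.5  0.2 -0.9]
cap [0.4934 0.1404 0.0985]
C 214 200
x 0.5332 y -0.0793 yaw -7.4 roll -28.7 res [-0.6 -0.1  0.1  0.2 -0.2 -0.1  0.2 -0.7]
cap [ 0.5095 -0.0459  0.0929]
[ 37.6   4.4 -10.   75.6   0.  127. ]
```

```bash
python3 plan.py .600,.2666,.13,90.5
```

```text
travel [-0.0042, 0.6403, 0.2734] turn 0.005 rows 6
-> [0.6    0.2666 0.13  ] 90.5
```

Emit:
{"fn": "apply_moves", "kwargs": {
  "travel": [
    [0,0.2,0],
    [0,0.4,0],
    [0,0.5,0],
    [-0.004,0.64,0.1],
    [-0.004,0.64,0.2],
    [-0.004,0.64,0.273],
    [-0.004,0.64,0.273],
    [-0.004,0.64,0.273]
  ],
  "turn": [
    [0,0,0],
    [0,0,0],
    [0,0,0],
    [0,0,0],
    [0,0,0],
    [0,0,0],
    [0,0,0],
    [0,0,0]
  ],
  "fingers": [1,1,1,1,1,1,1,1]
}}

```text
t: 19.1
position: [0.6027, 0.2653, 0.1266]
tool_rot: [-179.8, 0.1, 90.5]
force: [0.4, -0.5, 0.7]
opening: -0.004
finger_force: 0.0
```

Emit:
{"fn": "apply_moves", "kwargs": {
  "travel": [
    [0,0,0.1],
    [0,0,0.12],
    [0,0,0.128],
    [0,0,0.128]
  ],
  "turn": [
    [0,0,0],
    [0,0,0],
    [0,0,0],
    [0,0,0]
  ],
  "fingers": [1,1,1,1]
}}

```text
t: 19.5
position: [0.6036, 0.2665, 0.0806]
tool_rot: [179.9, -0.0, 90.5]
force: [0.7, 0.3, 0.1]
opening: -0.001
finger_force: 0.0
```

Emit:
{"fn": "apply_moves", "kwargs": {
  "travel": [
    [0,-0.008,0],
    [0,-0.008,0.006],
    [0,-0.008,0.006]
  ],
  "turn": [
    [0,0,0],
    [0,0,0],
    [0,0,0]
  ],
  "fingers": [1,1,1]
}}

```text
t: 19.8
position: [0.6019, 0.2668, 0.0796]
tool_rot: [179.7, -0.1, 90.5]
force: [-0.1, -4.0, 23.7]
opening: -0.002
finger_force: 11.9
```

Emit:
{"fn": "apply_moves", "kwargs": {
  "travel": [
    [0,0.008,0],
    [0,0.016,0],
    [0,0.024,0],
    [0,0.032,0],
    [0,0.04,0],
    [0,0.048,0],
    [0,0.056,0],
    [0,0.064,0],
    [0,0.067,0],
    [0,0.067,0]
  ],
  "turn": [
    [0,0,0],
    [0,0,0],
    [0,0,0],
    [0,0,0],
    [0,0,0],
    [0,0,0],
    [0,0,0],
    [0,0,0],
    [0,0,0],
    [0,0,0]
  ],
  "fingers": [1,1,1,1,1,1,1,1,1,1]
}}

```text
t: 20.8
position: [0.6289, 0.2666, 0.0796]
tool_rot: [179.7, -0.1, 90.5]
force: [1.1, -6.3, 23.5]
opening: 0.002
finger_force: 11.8
```

Emit:
{"fn": "apply_moves", "kwargs": {
  "travel": [
    [0,0,-0.1],
    [0,0,-0.15],
    [0,0,-0.15]
  ],
  "turn": [
    [0,0,0],
    [0,0,0],
    [0,0,0]
  ],
  "fingers": [1,1,1]
}}

```text
t: 21.1
position: [0.6282, 0.2673, 0.1404]
tool_rot: [179.7, -0.1, 90.5]
force: [0.5, 0.7, 0.8]
opening: 0.002
finger_force: 0.0
```

```bash
python3 plan.py .500,.078,.13,89
```

```text
travel [-0.4703, -0.325, 0.0259] turn 0.0536 rows 5
-> [0.5   0.078 0.13 ] 89.0
```

Emit:
{"fn": "apply_moves", "kwargs": {
  "travel": [
    [-0.47,-0.323,0],
    [-0.47,-0.323,0],
    [-0.47,-0.323,0],
    [-0.47,-0.323,0],
    [-0.47,-0.323,0],
    [-0.47,-0.323,0.02],
    [-0.47,-0.323,0.026],
    [-0.47,-0.323,0.026]
  ],
  "turn": [
    [0,0,0.05],
    [0,0,0.05],
    [0,0,0.05],
    [0,0,0.05],
    [0,0,0.05],
    [0,0,0.05],
    [0,0,0.05],
    [0,0,0.05]
  ],
  "fingers": [1,1,1,1,1,1,1,1]
}}

```text
t: 21.9
position: [0.4995, 0.0779, 0.1251]
tool_rot: [-180.0, -0.0, 89.1]
force: [-0.7, 0.7, -1.1]
opening: -0.007
finger_force: 0.0
```

Emit:
{"fn": "apply_moves", "kwargs": {
  "travel": [
    [0,0,0.1],
    [0,0,0.12],
    [0,0,0.128],
    [0,0,0.128]
  ],
  "turn": [
    [0,0,0],
    [0,0,0],
    [0,0,0],
    [0,0,0]
  ],
  "fingers": [1,1,1,1]
}}

```text
t: 22.3
position: [0.505, 0.0782, 0.0793]
tool_rot: [179.3, -0.0, 89.1]
force: [-0.9, -6.6, 61.7]
opening: 0.003
finger_force: 31.2
```

Emit:
{"fn": "apply_moves", "kwargs": {
  "travel": [
    [0,0,-0.009],
    [0,0.008,-0.009],
    [0,0.016,-0.009],
    [0,0.024,-0.009],
    [0,0.032,-0.009],
    [0,0.038,-0.009],
    [0,0.038,-0.009]
  ],
  "turn": [
    [0,0,0],
    [0,0,0],
    [0,0,0],
    [0,0,0],
    [0,0,0],
    [0,0,0],
    [0,0,0]
  ],
  "fingers": [1,1,1,1,1,1,1]
}}

```text
t: 23.0
position: [0.517, 0.078, 0.0797]
tool_rot: [179.8, -0.0, 89.1]
force: [-0.0, -0.6, 24.3]
opening: 0.0
finger_force: 12.1
```

Emit:
{"fn": "apply_moves", "kwargs": {
  "travel": [
    [0,0,-0.1],
    [0,0,-0.15],
    [0,0,-0.15]
  ],
  "turn": [
    [0,0,0],
    [0,0,0],
    [0,0,0]
  ],
  "fingers": [1,1,1]
}}

```text
t: 23.3
position: [0.5163, 0.078, 0.1405]
tool_rot: [179.8, -0.0, 89.1]
force: [0.2, 0.0, -0.4]
opening: -0.003
finger_force: 0.0
```

```bash
python3 plan.py .5242,-.1106,.13,82.6
```

```text
travel [-0.4712, 0.0267, 0.0263] turn 0.2285 rows 4
-> [ 0.5242 -0.1106  0.13  ] 82.6
```

Emit:
{"fn": "apply_moves", "kwargs": {
  "travel": [
    [-0.471,0.027,0],
    [-0.471,0.027,0],
    [-0.471,0.027,0],
    [-0.471,0.027,0],
    [-0.471,0.027,0],
    [-0.471,0.027,0.02],
    [-0.471,0.027,0.026],
    [-0.471,0.027,0.026]
  ],
  "turn": [
    [0,0,0.23],
    [0,0,0.23],
    [0,0,0.23],
    [0,0,0.23],
    [0,0,0.23],
    [0,0,0.23],
    [0,0,0.23],
    [0,0,0.23]
  ],
  "fingers": [1,1,1,1,1,1,1,1]
}}

```text
t: 24.1
position: [0.5219, -0.1101, 0.1265]
tool_rot: [-179.9, -0.0, 82.6]
force: [-0.4, 0.2, 0.1]
opening: -0.002
finger_force: 0.0
```

Emit:
{"fn": "apply_moves", "kwargs": {
  "travel": [
    [0,0,0.1],
    [0,0,0.117],
    [0,0,0.121],
    [0,0,0.121]
  ],
  "turn": [
    [0,0,0],
    [0,0,0],
    [0,0,0],
    [0,0,0]
  ],
  "fingers": [1,1,1,1]
}}

```text
t: 24.5
position: [0.5228, -0.1105, 0.0799]
tool_rot: [180.0, -0.0, 82.6]
force: [1.0, 1.7, 3.9]
opening: -0.001
finger_force: 2.0
```

Emit:
{"fn": "apply_moves", "kwargs": {
  "travel": [
    [0,0,0.005],
    [0,0.008,0.005],
    [0,0.016,0.005],
    [0,0.024,0.005],
    [0,0.032,0.005],
    [0,0.04,0.005],
    [0,0.048,0.005],
    [0,0.048,0.005]
  ],
  "turn": [
    [0,0,0],
    [0,0,0],
    [0,0,0],
    [0,0,0],
    [0,0,0],
    [0,0,0],
    [0,0,0],
    [0,0,0]
  ],
  "fingers": [1,1,1,1,1,1,1,1]
}}

```text
t: 25.3
position: [0.5437, -0.1138, 0.0797]
tool_rot: [179.7, 0.0, 82.6]
force: [0.9, -0.9, 25.3]
opening: 0.0
finger_force: 12.5
```

Emit:
{"fn": "apply_moves", "kwargs": {
  "travel": [
    [0,0,-0.03],
    [0,-0.024,-0.05],
    [0,-0.024,-0.05],
    [0,-0.024,-0.02],
    [0,-0.024,-0.006],
    [0,-0.024,-0.001],
    [0,-0.024,-0.001]
  ],
  "turn": [
    [0,0,0],
    [0,0,0],
    [0,0,0],
    [0,0,0],
    [0,0,0],
    [0,0,0],
    [0,0,0]
  ],
  "fingers": [1,1,1,1,1,1,1]
}}

```text
t: 26.0
position: [0.5348, -0.1132, 0.0796]
tool_rot: [179.6, 0.0, 82.5]
force: [-0.5, 0.6, 40.2]
opening: -0.003
finger_force: 19.7
```

Emit:
{"fn": "apply_moves", "kwargs": {
  "travel": [
    [0,0,0],
    [0,0.008,0],
    [0,0.016,0],
    [0,0.024,0],
    [0,0.032,0],
    [0,0.04,0],
    [0,0.048,0],
    [0,0.048,0]
  ],
  "turn": [
    [0,0,0],
    [0,0,0],
    [0,0,0],
    [0,0,0],
    [0,0,0],
    [0,0,0],
    [0,0,0],
    [0,0,0]
  ],
  "fingers": [1,1,1,1,1,1,1,1]
}}

```text
t: 26.8
position: [0.5537, -0.1161, 0.0792]
tool_rot: [179.7, 0.0, 82.5]
force: [1.9, -1.9, 33.5]
opening: -0.004
finger_force: 16.6
```

Emit:
{"fn": "apply_moves", "kwargs": {
  "travel": [
    [0,0,-0.1],
    [0,0,-0.2],
    [0,-0.1,-0.3],
    [0,-0.3,-0.3],
    [0,-0.55,-0.3],
    [0,-0.55,-0.3],
    [0,-0.55,-0.3],
    [0,-0.55,-0.3]
  ],
  "turn": [
    [0,0,0],
    [0,0,0],
    [0,0,0],
    [0,0,0],
    [0,0,0],
    [0,0,0],
    [0,0,0],
    [0,0,0]
  ],
  "fingers": [1,1,1,0,0,0,0,0]
}}

```text
t: 27.6
position: [0.3291, -0.0859, 0.1966]
tool_rot: [-179.9, -0.0, 82.5]
force: [1.3, -0.5, 0.6]
opening: 0.846
finger_force: 0.0
```

```bash
python3 -c "
from h import *
a=snap('top','t3f');b=snap('side','s3f')
c=np.zeros((600,800,3),np.uint8)
c[:270,:546]=cv2.resize(a[150:285,140:413],(546,270));c[270:600,:440]=cv2.resize(b[190:410,150:443],(440,330))
cv2.imwrite('pics/m3.png',c[:,:,::-1]);print(state()['position'],state()['joint_pos'])"
```

```text
[ 0.33256282 -0.08653525  0.19696487] [-1.45877724e+01 -5.65423900e+00 -2.60567628e+01  6.95941524e+01
  2.65147579e-03  8.29319230e+01]
```

View pics/m3.png

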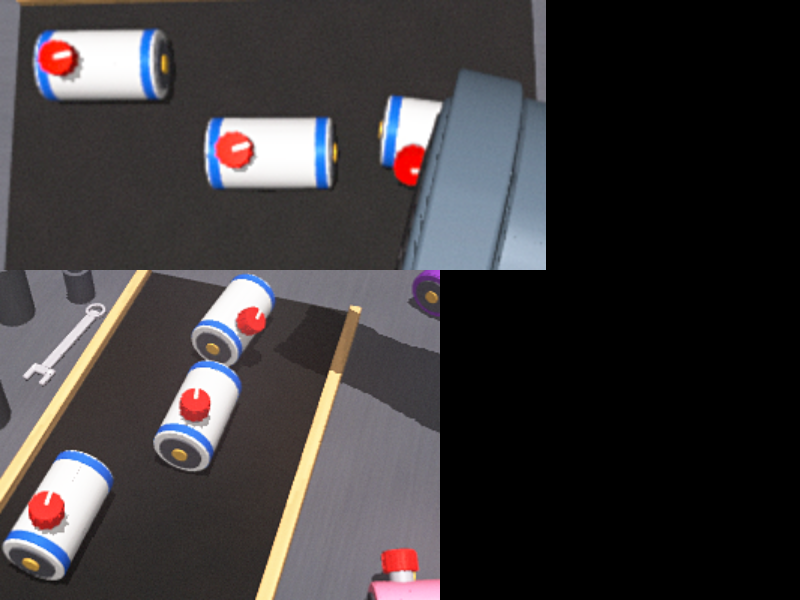

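```bash
sed -e 's/t2f/t3f/;s/s2f/s3f/' -e "s/^D=.*/D={'A':((103,64),(57,58),(46,510),(30,564)),'B':((270,153),(234,150),(195,405),(180,455)),'C':(None,(412,165),(251,321),(212,349))}/" m2.py > m3.py
python3 - <<'E'
s=open('m3.py').read()
i=s.index("    c=ot(*c)");s=s[:i]+'''    f=dict(rt=r1,rs=r2,bs=os_(*b))
    if c: c=ot(*c);f['ct']=c
    else: c=r1
    g=atz('top',*c,.042);print(k,n1,n2)
    q=fit(f,[g[0],g[1]-(0 if 'ct' in f else .03),0.])
    R,t=pose(q);print('cap',(R@[0,.03,.058]+t).round(4))
'''
open('m3.py','w').write(s)
E
python3 m3.py; grep -n "" /dev/null
```

```text
A 188 420
x 0.6128 y 0.2984 yaw 0.4 roll -10.9 res [-1.1 -0.1 -0.1  0.5 -0.4 -0.1  0.3 -1. ]
cap [0.6016 0.3283 0.099 ]
B 107 300
x 0.5080 y 0.1097 yaw 0.8 roll -8.7 res [-0.7 -0.1 -0.5  0.2 -0.1 -0.3  0.3 -1.1]
cap [0.4988 0.1396 0.0993]
C 213 244
x 0.5189 y -0.0746 yaw -9.2 roll -44.7 res [ 0.2  0.5 -0.8  0.1  0.2 -0.1]
cap [ 0.4835 -0.0385  0.0832]
```

C now fits at roll -45° and x 0.519, so it was knocked or slipped. A and B are within 11°. I'll roll C again with gentler strokes.

```bash
python3 plan.py .508,-.105,.125,80.8; cat > tr.py <<'E'
from fit import *
from scipy.optimize import minimize_scalar
def track(k,q,cap=True):
    "1-dof rolling estimate from side-view red blob near the prediction"
    im=read_camera('side');best=None
    c=hc('side',globals()['cap']@pose(q)[0].T+pose(q)[1]);x,y=c.astype(int)
    r,n=reds(im,(max(x-35,0),max(y-35,0),x+35,y+35))
    def qq(d):
        return [q[0]+.038*d*np.cos(q[2]),q[1]+.038*d*np.sin(q[2]),q[2],q[3]+d]
    f=lambda d:np.sum((hc('side',globals()['cap']@pose(qq(d))[0].T+pose(qq(d))[1])-r)**2)
    s=minimize_scalar(f,bounds=(-1.2,1.2),method='bounded');o=qq(s.x)
    print(k,'n',n,'droll %.1f err %.1f px'%(np.degrees(s.x),s.fun**.5),'x %.4f y %.4f roll %.1f'%(o[0],o[1],np.degrees(o[3])),'cap',(pose(o)[0]@[0,.03,.058]+pose(o)[1]).round(4));return o
E
```

```text
travel [0.0116, 0.4409, 0.1799] turn 0.0587 rows 4
-> [ 0.508 -0.105  0.125] 80.8
```

Emit:
{"fn": "apply_moves", "kwargs": {
  "travel": [
    [0,0.15,0],
    [0,0.3,0],
    [0.011,0.44,0.05],
    [0.011,0.44,0.18],
    [0.011,0.44,0.18],
    [0.011,0.44,0.18],
    [0.011,0.44,0.18]
  ],
  "turn": [
    [0,0,0.03],
    [0,0,0.06],
    [0,0,0.06],
    [0,0,0.06],
    [0,0,0.06],
    [0,0,0.06],
    [0,0,0.06]
  ],
  "fingers": [1,1,1,1,1,1,1]
}}

```text
t: 28.4
position: [0.5076, -0.1052, 0.1259]
tool_rot: [-180.0, -0.0, 80.8]
force: [-0.2, 0.1, 0.4]
opening: -0.003
finger_force: 0.0
```

Emit:
{"fn": "apply_moves", "kwargs": {
  "travel": [
    [0,0,0.08],
    [0,0,0.1],
    [0,0,0.107],
    [0,0,0.107],
    [0,0,0.107]
  ],
  "turn": [
    [0,0,0],
    [0,0,0],
    [0,0,0],
    [0,0,0],
    [0,0,0]
  ],
  "fingers": [1,1,1,1,1]
}}

```text
t: 28.9
position: [0.5085, -0.1054, 0.084]
tool_rot: [179.9, 0.0, 80.8]
force: [-0.9, 0.8, 0.1]
opening: -0.0
finger_force: 0.0
```

```bash
python3 -c "
from tr import *
r=np.radians
track('C',[.5189,-.0746,r(-9.2),r(-44.7)]);s=state();print(s['position'],s['force'])"
```

```text
C n 254 droll -1.0 err 0.8 px x 0.5182 y -0.0745 roll -45.7 cap [ 0.482  -0.0382  0.0825]
[ 0.50844463 -0.10532804  0.08385449] [-0.48375604 -0.20078609  0.58182541]
```

Lowering 5 mm (0.0125) to press, then a slow stroke.

Emit:
{"fn": "apply_moves", "kwargs": {
  "travel": [
    [0,0,0.008],
    [0,0,0.0135],
    [0,0,0.0135]
  ],
  "turn": [
    [0,0,0],
    [0,0,0],
    [0,0,0]
  ],
  "fingers": [1,1,1]
}}

```text
t: 29.25
position: [0.5101, -0.1056, 0.0794]
tool_rot: [179.7, 0.0, 80.8]
force: [-0.5, -0.1, 24.5]
opening: 0.002
finger_force: 12.5
```

Emit:
{"fn": "apply_moves", "kwargs": {
  "travel": [
    [0,0.007,0],
    [0,0.014,0],
    [0,0.021,0],
    [0,0.028,0],
    [0,0.035,0],
    [0,0.042,0],
    [0,0.049,0],
    [0,0.056,0],
    [0,0.063,0],
    [0,0.07,0]
  ],
  "turn": [
    [0,0,0],
    [0,0,0],
    [0,0,0],
    [0,0,0],
    [0,0,0],
    [0,0,0],
    [0,0,0],
    [0,0,0],
    [0,0,0],
    [0,0,0]
  ],
  "fingers": [1,1,1,1,1,1,1,1,1,1]
}}

```text
t: 30.25
position: [0.5379, -0.1099, 0.0796]
tool_rot: [179.7, -0.0, 80.8]
force: [0.5, 1.2, 25.4]
opening: -0.0
finger_force: 12.7
```

```bash
python3 -c "
from tr import *
r=np.radians
track('C',[.5189,-.0746,r(-9.2),r(-44.7)]);s=state();print(s['position'],s['force'])"
```

```text
C n 244 droll 20.9 err 0.9 px x 0.5326 y -0.0768 roll -23.8 cap [ 0.5142 -0.0435  0.0951]
[ 0.53825981 -0.11001603  0.07961454] [ 1.0803158   1.65254028 25.73982791]
```

Emit:
{"fn": "apply_moves", "kwargs": {
  "travel": [
    [0,0,-0.01],
    [0,0,-0.03],
    [0,0,-0.03]
  ],
  "turn": [
    [0,0,0],
    [0,0,0],
    [0,0,0]
  ],
  "fingers": [1,1,1]
}}

```text
t: 30.6
position: [0.5359, -0.1098, 0.0902]
tool_rot: [179.9, 0.0, 80.8]
force: [1.1, 0.1, 0.9]
opening: 0.003
finger_force: 0.0
```

```bash
python3 -c "
from tr import *
r=np.radians
track('C',[.5189,-.0746,r(-9.2),r(-44.7)]);s=state();print(s['position'],s['force'])"
```

```text
C n 240 droll 19.9 err 0.7 px x 0.5319 y -0.0767 roll -24.8 cap [ 0.5127 -0.0432  0.0946]
[ 0.53573543 -0.10971505  0.08963712] [-0.04745685  0.22870942 -0.04895015]
```

Emit:
{"fn": "apply_moves", "kwargs": {
  "travel": [
    [0,-0.02,0],
    [0,-0.041,0],
    [0,-0.041,0.015],
    [0,-0.041,0.025],
    [0,-0.041,0.029],
    [0,-0.041,0.029]
  ],
  "turn": [
    [0,0,0],
    [0,0,0],
    [0,0,0],
    [0,0,0],
    [0,0,0],
    [0,0,0]
  ],
  "fingers": [1,1,1,1,1,1]
}}

```text
t: 31.25
position: [0.521, -0.1074, 0.079]
tool_rot: [179.8, 0.0, 80.8]
force: [-1.1, -0.3, 23.2]
opening: -0.0
finger_force: 11.2
```

Emit:
{"fn": "apply_moves", "kwargs": {
  "travel": [
    [0,0.008,0],
    [0,0.017,0],
    [0,0.026,0],
    [0,0.034,0],
    [0,0.042,0],
    [0,0.051,0],
    [0,0.06,0],
    [0,0.068,0],
    [0,0.077,0],
    [0,0.085,0]
  ],
  "turn": [
    [0,0,0],
    [0,0,0],
    [0,0,0],
    [0,0,0],
    [0,0,0],
    [0,0,0],
    [0,0,0],
    [0,0,0],
    [0,0,0],
    [0,0,0]
  ],
  "fingers": [1,1,1,1,1,1,1,1,1,1]
}}

```text
t: 32.25
position: [0.5553, -0.1127, 0.0796]
tool_rot: [179.7, -0.0, 80.8]
force: [2.2, 2.3, 26.2]
opening: -0.004
finger_force: 13.0
```

Emit:
{"fn": "apply_moves", "kwargs": {
  "travel": [
    [0,0,-0.01],
    [0,0,-0.03],
    [0,0,-0.12]
  ],
  "turn": [
    [0,0,0],
    [0,0,0],
    [0,0,0]
  ],
  "fingers": [1,1,1]
}}

```text
t: 32.55
position: [0.5506, -0.112, 0.123]
tool_rot: [-179.6, -0.0, 80.8]
force: [1.1, -0.2, 0.0]
opening: 0.002
finger_force: 0.0
```

```bash
python3 -c "
from tr import *
r=np.radians
track('C',[.5319,-.0767,r(-9.2),r(-24.8)]);s=state();print(s['position'],s['force'],s['joint_pos'])"
```

```text
C n 248 droll 27.8 err 1.0 px x 0.5501 y -0.0796 roll 3.0 cap [ 0.5579 -0.0505  0.0999]
[ 0.55372523 -0.11269138  0.13075183] [ 1.44945649 -0.05297431  8.59149968] [-1.15021390e+01  2.17834026e+01 -3.62499454e+00  6.44348512e+01
 -2.34485794e-03  8.77239674e+01]
```

C is now about 3° off upright. I'll raise the arm, open the gripper and wind the wrist back a half turn.

Emit:
{"fn": "apply_moves", "kwargs": {
  "travel": [
    [0,0,-0.1],
    [0,0,-0.1],
    [0,0,-0.1],
    [0,0,-0.1]
  ],
  "turn": [
    [0,0,1],
    [0,0,1],
    [0,0,1],
    [0,0,1]
  ],
  "fingers": [0,0,0,0]
}}

```text
t: 33.0
position: [0.5529, -0.1125, 0.1659]
tool_rot: [180.0, -0.0, 51.8]
force: [-0.2, 0.5, -0.2]
opening: 0.681
finger_force: 0.0
```

Emit:
{"fn": "apply_moves", "kwargs": {
  "travel": [
    [0,0,0],
    [0,0,0],
    [0,0,0],
    [0,0,0]
  ],
  "turn": [
    [0,0,1],
    [0,0,1],
    [0,0,1],
    [0,0,1]
  ],
  "fingers": [0,0,0,0]
}}

```text
t: 33.4
position: [0.5528, -0.1125, 0.1656]
tool_rot: [-180.0, 0.0, 23.1]
force: [0.4, 0.4, -1.8]
opening: 1.0
finger_force: 0.0
```

Emit:
{"fn": "apply_moves", "kwargs": {
  "travel": [
    [0,0,0],
    [0,0,0],
    [0,0,0],
    [0,0,0]
  ],
  "turn": [
    [0,0,1],
    [0,0,1],
    [0,0,1],
    [0,0,1]
  ],
  "fingers": [0,0,0,0]
}}

```text
t: 33.8
position: [0.5528, -0.1125, 0.1656]
tool_rot: [-180.0, 0.0, -5.5]
force: [-0.5, -0.0, 0.0]
opening: 0.997
finger_force: 0.0
```

Emit:
{"fn": "apply_moves", "kwargs": {
  "travel": [
    [0,0,0],
    [0,0,0],
    [0,0,0],
    [0,0,0]
  ],
  "turn": [
    [0,0,1],
    [0,0,1],
    [0,0,1],
    [0,0,1]
  ],
  "fingers": [0,0,0,0]
}}

```text
t: 34.2
position: [0.5222, -0.1876, 0.1656]
tool_rot: [-175.0, 0.4, -22.5]
force: [0.1, 0.6, -1.0]
opening: 0.999
finger_force: 0.0
```

Emit:
{"fn": "apply_moves", "kwargs": {
  "travel": [
    [0,0,0],
    [0,0,0],
    [0,0,0],
    [0,0,0]
  ],
  "turn": [
    [0,0,1],
    [0,0,1],
    [0,0,1],
    [0,0,1]
  ],
  "fingers": [0,0,0,0]
}}

```text
t: 34.6
position: [0.4691, -0.2627, 0.1658]
tool_rot: [-169.0, 3.1, -35.6]
force: [-0.1, 0.0, -0.9]
opening: 0.998
finger_force: 0.0
```

```bash
python3 plan.py .555,-.050,.17,-99; python3 -c "
from h import *
s=state();print(s['joint_pos'],s['position'],s['tool_rot'])"
```

```text
travel [-0.1349, -0.5575, -0.0105] turn 0.9983 rows 5
travel [0.0, 0.0, 0.0] turn 0.9983 rows 4
travel [0.0, 0.0, 0.0] turn 0.2163 rows 1
-> [ 0.555 -0.05   0.17 ] -99.0
[-35.66030371  20.40923701  -1.38286864  71.36558911  10.95825424
 179.94206757] [ 0.46906795 -0.26272759  0.16578666] [-169.03861351    3.14668061  -35.60334174]
```

The wrist sign runs the other way: q6 falls as yaw grows. I'll wind back up, since starting at yaw 81 leaves enough range.

Emit:
{"fn": "apply_moves", "kwargs": {
  "travel": [
    [0,0,0],
    [0,0,0],
    [0,0,0],
    [0,0,0],
    [0,0,0]
  ],
  "turn": [
    [0,0,-1],
    [0,0,-1],
    [0,0,-1],
    [0,0,-1],
    [0,0,-1]
  ],
  "fingers": [0,0,0,0,0]
}}

```text
t: 35.1
position: [0.4697, -0.2618, 0.1659]
tool_rot: [-168.9, -2.5, -7.3]
force: [-0.4, -0.3, 0.2]
opening: 1.0
finger_force: 0.0
```

```bash
python3 -c "
from h import *
s=state();print(s['joint_pos'],s['position'],s['tool_rot'])"
```

```text
[-35.5093602   20.38671558  -1.38333626  71.34718757  10.90109925
 151.25174336] [ 0.46971495 -0.26183963  0.16592622] [-168.93677796   -2.47283262   -7.29813774]
```

```bash
cat > plan.py <<'E'
import sys,numpy as np
from cell import *
from scipy.spatial.transform import Rotation as Ro
s=state();p=np.array(s['position']);R=Ro.from_euler('xyz',s['tool_rot'],degrees=True)
for a in sys.argv[1:]:
    v=[float(k) for k in a.split(',')];T=np.array(v[:3]);G=Ro.from_euler('xyz',[180,0,v[3]],degrees=True)
    for _ in range(12):
        d=R.inv().apply(T-p);f=min(1,.4/max(abs(d).max(),1e-9))
        w=(R.inv()*G).as_rotvec();g=min(1,.5/max(abs(w).max(),1e-9))
        st=d*f;sw=w*g
        print('travel',(st/.4).round(4).tolist(),'turn',(sw/.5).round(3).tolist(),'rows',int(np.ceil(max(np.linalg.norm(st)/.05,np.degrees(np.linalg.norm(sw))/8.59))))
        p=p+R.apply(st);R=R*Ro.from_rotvec(sw)
        if f==1 and g==1: break
    print('->',p.round(4),v[3])
E
python3 plan.py .47,-.2,.19,10 .555,-.05,.17,38.6 .555,-.05,.17,81
```

```text
travel [-0.0163, -0.1623, -0.0304] turn [-0.37, -0.144, -0.594] rows 3
-> [ 0.47 -0.2   0.19] 10.0
travel [0.2744, -0.3324, 0.05] turn [0.0, 0.0, -0.998] rows 4
-> [ 0.555 -0.05   0.17 ] 38.6
travel [-0.0, 0.0, 0.0] turn [0.0, 0.0, -1.0] rows 4
travel [0.0, 0.0, 0.0] turn [0.0, 0.0, -0.48] rows 2
-> [ 0.555 -0.05   0.17 ] 81.0
```

Emit:
{"fn": "apply_moves", "kwargs": {
  "travel": [
    [-0.016,-0.162,-0.03],
    [-0.016,-0.162,-0.03],
    [-0.016,-0.162,-0.03],
    [-0.016,-0.162,-0.03],
    [-0.016,-0.162,-0.03]
  ],
  "turn": [
    [-0.37,-0.144,-0.594],
    [-0.37,-0.144,-0.594],
    [-0.37,-0.144,-0.594],
    [-0.37,-0.144,-0.594],
    [-0.37,-0.144,-0.594]
  ],
  "fingers": [0,0,0,0,0]
}}

```text
t: 35.6
position: [0.4702, -0.2, 0.1898]
tool_rot: [-179.9, -0.0, 9.8]
force: [0.0, -0.7, -0.4]
opening: 0.999
finger_force: 0.0
```

Emit:
{"fn": "apply_moves", "kwargs": {
  "travel": [
    [0.274,-0.332,0.05],
    [0.274,-0.332,0.05],
    [0.274,-0.332,0.05],
    [0.274,-0.332,0.05],
    [0.274,-0.332,0.05],
    [0.274,-0.332,0.05]
  ],
  "turn": [
    [0,0,-1],
    [0,0,-1],
    [0,0,-1],
    [0,0,-1],
    [0,0,-1],
    [0,0,-1]
  ],
  "fingers": [0,0,0,0,0,0]
}}

```text
t: 36.2
position: [0.555, -0.0509, 0.1693]
tool_rot: [-179.9, 0.0, 38.5]
force: [-0.7, -0.4, 0.4]
opening: 1.003
finger_force: 0.0
```

Emit:
{"fn": "apply_moves", "kwargs": {
  "travel": [
    [0,0,0],
    [0,0,0],
    [0,0,0],
    [0,0,0],
    [0,0,0]
  ],
  "turn": [
    [0,0,-1],
    [0,0,-1],
    [0,0,-1],
    [0,0,-1],
    [0,0,-1]
  ],
  "fingers": [0,0,0,0,0]
}}

```text
t: 36.7
position: [0.5548, -0.0519, 0.1699]
tool_rot: [-180.0, -0.0, 67.1]
force: [0.5, -1.1, -0.0]
opening: 0.998
finger_force: 0.0
```

```bash
python3 plan.py .555,-.05,.12,81; python3 -c "
from tr import *
r=np.radians
track('C',[.5481,-.0796,r(-9.2),0]);print(state()['joint_pos'])"
```

```text
travel [0.0045, -0.0012, 0.1249] turn [-0.001, -0.0, -0.485] rows 2
-> [ 0.555 -0.05   0.12 ] 81.0
C n 260 droll 2.9 err 0.8 px x 0.5500 y -0.0799 roll 2.9 cap [ 0.5577 -0.0508  0.0999]
[-5.32597068e+00  1.99576469e+01 -4.74465899e-01  6.95813353e+01
  1.56272133e-02  1.07670915e+02]
```

Emit:
{"fn": "apply_moves", "kwargs": {
  "travel": [
    [0.005,0,0.08],
    [0.005,0,0.12],
    [0.005,0,0.17],
    [0.005,0,0.212],
    [0.005,0,0.212]
  ],
  "turn": [
    [0,0,-0.3],
    [0,0,-0.485],
    [0,0,-0.485],
    [0,0,-0.485],
    [0,0,-0.485]
  ],
  "fingers": [0,0,0,0,0]
}}

```text
t: 37.25
position: [0.5544, -0.049, 0.0832]
tool_rot: [-179.8, 0.0, 81.0]
force: [-0.7, 0.6, 0.4]
opening: 1.005
finger_force: 0.0
```

Emit:
{"fn": "apply_moves", "kwargs": {
  "travel": [
    [0,0,0],
    [0,0,0],
    [0,0,0],
    [0,0,0],
    [0,0,0],
    [0,0,0]
  ],
  "turn": [
    [0,0,0],
    [0,0,0],
    [0,0,0],
    [0,0,0],
    [0,0,0],
    [0,0,0]
  ],
  "fingers": [1,1,1,1,1,1]
}}

```text
t: 37.85
position: [0.5568, -0.0486, 0.0861]
tool_rot: [179.9, 0.0, 81.2]
force: [0.1, -0.7, 6.1]
opening: 0.401
finger_force: 59.5
```

Emit:
{"fn": "apply_moves", "kwargs": {
  "travel": [
    [0,0,0],
    [0,0,0],
    [0,0,0],
    [0,0,0],
    [0,0,0]
  ],
  "turn": [
    [0,0,-0.25],
    [0,0,-0.5],
    [0,0,-0.75],
    [0,0,-1],
    [0,0,-1]
  ],
  "fingers": [1,1,1,1,1]
}}

```text
t: 38.35
position: [0.5561, -0.0489, 0.0861]
tool_rot: [180.0, 0.1, 110.1]
force: [-3.1, -2.4, 10.2]
opening: 0.403
finger_force: 59.7
```

Emit:
{"fn": "apply_moves", "kwargs": {
  "travel": [
    [0,0,-0.002],
    [0,0,-0.002],
    [0,0,-0.002],
    [0,0,-0.002],
    [0,0,-0.002]
  ],
  "turn": [
    [0,0,-0.25],
    [0,0,-0.5],
    [0,0,-0.75],
    [0,0,-1],
    [0,0,-1]
  ],
  "fingers": [1,1,1,1,1]
}}

```text
t: 38.85
position: [0.5556, -0.0492, 0.0862]
tool_rot: [-179.9, 0.0, 138.7]
force: [-2.5, -4.7, 2.8]
opening: 0.398
finger_force: 60.7
```

Emit:
{"fn": "apply_moves", "kwargs": {
  "travel": [
    [0,0,0],
    [0,0,0],
    [0,0,0],
    [0,0,0],
    [0,0,0]
  ],
  "turn": [
    [0,0,-0.25],
    [0,0,-0.5],
    [0,0,-0.75],
    [0,0,-1],
    [0,0,-1]
  ],
  "fingers": [1,1,1,1,1]
}}

```text
t: 39.35
position: [0.5558, -0.0492, 0.0862]
tool_rot: [-179.9, 0.0, 167.3]
force: [-2.1, -4.0, 0.0]
opening: 0.4
finger_force: 60.6
```

Emit:
{"fn": "apply_moves", "kwargs": {
  "travel": [
    [0,0,0],
    [0,0,0],
    [0,0,0],
    [0,0,0],
    [0,0,0]
  ],
  "turn": [
    [0,0,-0.25],
    [0,0,-0.5],
    [0,0,-0.75],
    [0,0,-1],
    [0,0,-1]
  ],
  "fingers": [1,1,1,1,1]
}}

```text
t: 39.85
position: [0.556, -0.049, 0.0862]
tool_rot: [-179.9, -0.0, -164.1]
force: [-0.8, -5.3, 0.6]
opening: 0.4
finger_force: 60.5
```

Emit:
{"fn": "apply_moves", "kwargs": {
  "travel": [
    [0,0,0],
    [0,0,0],
    [0,0,0],
    [0,0,0],
    [0,0,0]
  ],
  "turn": [
    [0,0,-0.25],
    [0,0,-0.5],
    [0,0,-0.75],
    [0,0,-1],
    [0,0,-1]
  ],
  "fingers": [1,1,1,1,1]
}}

```text
t: 40.35
position: [0.5563, -0.0488, 0.0862]
tool_rot: [-180.0, -0.0, -135.7]
force: [0.1, -4.4, 0.4]
opening: 0.4
finger_force: 60.5
```

Emit:
{"fn": "apply_moves", "kwargs": {
  "travel": [
    [0,0,0],
    [0,0,0],
    [0,0,0],
    [0,0,0],
    [0,0,0]
  ],
  "turn": [
    [0,0,-0.25],
    [0,0,-0.5],
    [0,0,-0.75],
    [0,0,-1],
    [0,0,-1]
  ],
  "fingers": [1,1,1,1,1]
}}

```text
t: 40.85
position: [0.5565, -0.0485, 0.0862]
tool_rot: [-179.9, 0.0, -107.1]
force: [2.3, -3.4, 0.3]
opening: 0.401
finger_force: 60.5
```

Emit:
{"fn": "apply_moves", "kwargs": {
  "travel": [
    [0,0,0],
    [0,0,0],
    [0,0,0],
    [0,0,0],
    [0,0,0]
  ],
  "turn": [
    [0,0,-0.25],
    [0,0,-0.5],
    [0,0,-0.75],
    [0,0,-1],
    [0,0,-1]
  ],
  "fingers": [1,1,1,1,1]
}}

```text
t: 41.35
position: [0.5565, -0.0482, 0.0862]
tool_rot: [-179.9, 0.0, -78.6]
force: [2.6, -0.7, 1.0]
opening: 0.399
finger_force: 60.6
```

Emit:
{"fn": "apply_moves", "kwargs": {
  "travel": [
    [0,0,0],
    [0,0,0],
    [0,0,0],
    [0,0,0],
    [0,0,0]
  ],
  "turn": [
    [0,0,-0.2],
    [0,0,-0.4],
    [0,0,-0.6],
    [0,0,-0.76],
    [0,0,-0.76]
  ],
  "fingers": [1,1,1,1,1]
}}

```text
t: 41.85
position: [0.5564, -0.0479, 0.0862]
tool_rot: [-179.9, 0.0, -56.9]
force: [3.3, 2.3, 1.9]
opening: 0.403
finger_force: 60.7
```

```bash
python3 -c "
from h import *
s=state();print(s['joint_pos'],s['tool_rot'],s['moment'],s['force'])"
```

```text
[-4.95929139e+00  2.28518546e+01 -8.80996282e+00  5.82938079e+01
  6.88802365e-02 -1.28080432e+02] [-1.79922588e+02  2.68499087e-02 -5.68788146e+01] [ 0.87981953 -1.02240737  0.0631404 ] [3.33988529 2.316468   1.90815159]
```

C's cap turned 222° with a firm grip. I'll release it, lift, and wind back while moving to B.

Emit:
{"fn": "apply_moves", "kwargs": {
  "travel": [
    [0,0,0],
    [0,0,0],
    [0,0,0],
    [0,0,-0.1],
    [0,0,-0.2],
    [0,0,-0.2]
  ],
  "turn": [
    [0,0,0],
    [0,0,0],
    [0,0,0],
    [0,0,0],
    [0,0,0],
    [0,0,0]
  ],
  "fingers": [0,0,0,0,0,0]
}}

```text
t: 42.45
position: [0.5581, -0.0487, 0.1708]
tool_rot: [-179.7, -0.2, -56.6]
force: [0.1, -0.2, -0.3]
opening: 0.995
finger_force: 0.0
```

```bash
python3 plan.py .513,.140,.165,-85.4
```

```text
travel [-0.4562, -0.1651, 0.0135] turn [-0.012, -0.006, 1.0] rows 4
travel [0.0, 0.0, 0.0] turn [-0.0, -0.0, 0.004] rows 1
-> [0.513 0.14  0.165] -85.4
```

Emit:
{"fn": "apply_moves", "kwargs": {
  "travel": [
    [-0.456,-0.165,0.01],
    [-0.456,-0.165,0.01],
    [-0.456,-0.165,0.01],
    [-0.456,-0.165,0.01],
    [-0.456,-0.165,0.01],
    [-0.456,-0.165,0.01]
  ],
  "turn": [
    [0,0,1],
    [0,0,1],
    [0,0,1],
    [0,0,1],
    [0,0,1],
    [0,0,1]
  ],
  "fingers": [0,0,0,0,0,0]
}}

```text
t: 43.05
position: [0.5098, 0.1413, 0.1616]
tool_rot: [180.0, -0.0, -85.1]
force: [0.4, -1.0, -0.4]
opening: 1.003
finger_force: 0.0
```

Emit:
{"fn": "apply_moves", "kwargs": {
  "travel": [
    [0,0,0],
    [0,0,0],
    [0,0,0],
    [0,0,0]
  ],
  "turn": [
    [0,0,1],
    [0,0,1],
    [0,0,1],
    [0,0,1]
  ],
  "fingers": [0,0,0,0]
}}

```text
t: 43.45
position: [0.5107, 0.1385, 0.1617]
tool_rot: [180.0, -0.0, -114.3]
force: [-0.3, 0.2, 0.4]
opening: 1.0
finger_force: 0.0
```

Emit:
{"fn": "apply_moves", "kwargs": {
  "travel": [
    [0,0,0],
    [0,0,0],
    [0,0,0],
    [0,0,0]
  ],
  "turn": [
    [0,0,1],
    [0,0,1],
    [0,0,1],
    [0,0,1]
  ],
  "fingers": [0,0,0,0]
}}

```text
t: 43.85
position: [0.5107, 0.1385, 0.1617]
tool_rot: [-180.0, -0.0, -142.9]
force: [-0.0, 0.0, -0.3]
opening: 0.997
finger_force: 0.0
```

Emit:
{"fn": "apply_moves", "kwargs": {
  "travel": [
    [0,0,0],
    [0,0,0],
    [0,0,0],
    [0,0,0]
  ],
  "turn": [
    [0,0,1],
    [0,0,1],
    [0,0,1],
    [0,0,1]
  ],
  "fingers": [0,0,0,0]
}}

```text
t: 44.25
position: [0.5107, 0.1385, 0.1617]
tool_rot: [-180.0, -0.0, -171.6]
force: [0.2, -0.2, 0.2]
opening: 0.998
finger_force: 0.0
```

Emit:
{"fn": "apply_moves", "kwargs": {
  "travel": [
    [0,0,0],
    [0,0,0],
    [0,0,0],
    [0,0,0]
  ],
  "turn": [
    [0,0,1],
    [0,0,1],
    [0,0,1],
    [0,0,1]
  ],
  "fingers": [0,0,0,0]
}}

```text
t: 44.65
position: [0.5107, 0.1385, 0.1617]
tool_rot: [-180.0, -0.0, 159.8]
force: [-1.0, 0.2, 0.7]
opening: 1.003
finger_force: 0.0
```

Emit:
{"fn": "apply_moves", "kwargs": {
  "travel": [
    [0,0,0],
    [0,0,0],
    [0,0,0],
    [0,0,0]
  ],
  "turn": [
    [0,0,1],
    [0,0,1],
    [0,0,1],
    [0,0,1]
  ],
  "fingers": [0,0,0,0]
}}

```text
t: 45.05
position: [0.5108, 0.1385, 0.1617]
tool_rot: [-180.0, 0.0, 131.1]
force: [-0.5, 0.0, -0.5]
opening: 0.998
finger_force: 0.0
```

Emit:
{"fn": "apply_moves", "kwargs": {
  "travel": [
    [0,0,0],
    [0,0,0],
    [0,0,0],
    [0,0,0]
  ],
  "turn": [
    [0,0,1],
    [0,0,1],
    [0,0,1],
    [0,0,1]
  ],
  "fingers": [0,0,0,0]
}}

```text
t: 45.45
position: [0.5107, 0.1385, 0.1617]
tool_rot: [-180.0, 0.0, 102.5]
force: [0.5, -0.2, -0.6]
opening: 0.998
finger_force: 0.0
```

```bash
python3 plan.py .513,.14,.085,90; python3 -c "
from tr import *
r=np.radians
track('B',[.508,.1097,r(.8),r(-8.7)]);track('A',[.6128,.2984,r(.4),r(-10.9)]);track('C',[.549,-.0796,r(-9.2),0]);print(state()['joint_pos'])"
```

```text
travel [0.0026, 0.0064, 0.1918] turn [-0.001, 0.001, 0.436] rows 2
-> [0.513 0.14  0.085] 90.0
B n 344 droll -0.1 err 0.0 px x 0.5080 y 0.1097 roll -8.8 cap [0.4987 0.1396 0.0993]
A n 336 droll -0.6 err 0.0 px x 0.6124 y 0.2984 roll -11.5 cap [0.6006 0.3283 0.0988]
C n 5 droll -7.9 err 6.3 px x 0.5438 y -0.0788 roll -7.9 cap [ 0.5408 -0.0479  0.0995]
[ 1.52171525e+01  1.69171250e+01 -5.91835820e+00  6.71876584e+01
 -8.11812951e-03  9.22811541e+01]
```

Emit:
{"fn": "apply_moves", "kwargs": {
  "travel": [
    [0.003,0.006,0.05],
    [0.003,0.006,0.1],
    [0.003,0.006,0.15],
    [0.003,0.006,0.188],
    [0.003,0.006,0.188]
  ],
  "turn": [
    [0,0,0.25],
    [0,0,0.436],
    [0,0,0.436],
    [0,0,0.436],
    [0,0,0.436]
  ],
  "fingers": [0,0,0,0,0]
}}

```text
t: 46.1
position: [0.5113, 0.1408, 0.0849]
tool_rot: [-179.8, 0.1, 90.5]
force: [-0.5, 0.6, -0.1]
opening: 1.0
finger_force: 0.0
```

Emit:
{"fn": "apply_moves", "kwargs": {
  "travel": [
    [0,0,0],
    [0,0,0],
    [0,0,0],
    [0,0,0],
    [0,0,0],
    [0,0,0]
  ],
  "turn": [
    [0,0,0],
    [0,0,0],
    [0,0,0],
    [0,0,0],
    [0,0,0],
    [0,0,0]
  ],
  "fingers": [1,1,1,1,1,1]
}}

```text
t: 46.7
position: [0.5133, 0.1419, 0.0878]
tool_rot: [179.9, -0.0, 90.5]
force: [-0.0, -1.0, 8.0]
opening: 0.4
finger_force: 59.3
```

```bash
python3 -c "
from tr import *
r=np.radians
track('B',[.508,.1097,r(.8),r(-8.7)]);s=state();print(s['position'],s['force'],s['moment'],s['tool_rot'])"
```

```text
B n 275 droll 8.8 err 0.5 px x 0.5139 y 0.1098 roll 0.1 cap [0.5136 0.1398 0.1   ]
[0.51328071 0.14191764 0.08778067] [-0.85856254 -1.29730449  8.64268394] [-0.24453934  0.03590093 -0.06122541] [ 1.79888755e+02 -1.88005451e-02  9.04555526e+01]
```

The grip pulled B upright to 0.1°. Unscrewing it now.

Emit:
{"fn": "apply_moves", "kwargs": {
  "travel": [
    [0,0,-0.002],
    [0,0,-0.002],
    [0,0,-0.002],
    [0,0,-0.002],
    [0,0,-0.002]
  ],
  "turn": [
    [0,0,-0.25],
    [0,0,-0.5],
    [0,0,-0.75],
    [0,0,-1],
    [0,0,-1]
  ],
  "fingers": [1,1,1,1,1]
}}

```text
t: 47.25
position: [0.5124, 0.1416, 0.0879]
tool_rot: [-180.0, 0.0, 119.2]
force: [-1.5, -3.3, 4.4]
opening: 0.394
finger_force: 61.0
```

Emit:
{"fn": "apply_moves", "kwargs": {
  "travel": [
    [0,0,0],
    [0,0,0],
    [0,0,0],
    [0,0,0],
    [0,0,0]
  ],
  "turn": [
    [0,0,-0.25],
    [0,0,-0.5],
    [0,0,-0.75],
    [0,0,-1],
    [0,0,-1]
  ],
  "fingers": [1,1,1,1,1]
}}

```text
t: 47.75
position: [0.5124, 0.141, 0.0879]
tool_rot: [-179.9, 0.1, 147.8]
force: [-2.8, -8.1, 5.7]
opening: 0.399
finger_force: 61.1
```

Emit:
{"fn": "apply_moves", "kwargs": {
  "travel": [
    [0,0,0],
    [0,0,0],
    [0,0,0],
    [0,0,0],
    [0,0,0]
  ],
  "turn": [
    [0,0,-0.25],
    [0,0,-0.5],
    [0,0,-0.75],
    [0,0,-1],
    [0,0,-1]
  ],
  "fingers": [1,1,1,1,1]
}}

```text
t: 48.25
position: [0.5128, 0.1406, 0.0879]
tool_rot: [-179.9, 0.1, 176.4]
force: [0.7, -8.5, 5.7]
opening: 0.4
finger_force: 60.9
```

Emit:
{"fn": "apply_moves", "kwargs": {
  "travel": [
    [0,0,0],
    [0,0,0],
    [0,0,0],
    [0,0,0],
    [0,0,0]
  ],
  "turn": [
    [0,0,-0.25],
    [0,0,-0.5],
    [0,0,-0.75],
    [0,0,-1],
    [0,0,-1]
  ],
  "fingers": [1,1,1,1,1]
}}

```text
t: 48.75
position: [0.5132, 0.1411, 0.0879]
tool_rot: [-179.9, 0.0, -155.0]
force: [2.4, -5.0, 1.3]
opening: 0.401
finger_force: 60.7
```

Emit:
{"fn": "apply_moves", "kwargs": {
  "travel": [
    [0,0,0],
    [0,0,0],
    [0,0,0],
    [0,0,0],
    [0,0,0]
  ],
  "turn": [
    [0,0,-0.25],
    [0,0,-0.5],
    [0,0,-0.75],
    [0,0,-1],
    [0,0,-1]
  ],
  "fingers": [1,1,1,1,1]
}}

```text
t: 49.25
position: [0.5133, 0.1414, 0.0879]
tool_rot: [-179.9, 0.0, -126.3]
force: [3.7, -4.2, 0.1]
opening: 0.402
finger_force: 60.6
```

Emit:
{"fn": "apply_moves", "kwargs": {
  "travel": [
    [0,0,0],
    [0,0,0],
    [0,0,0],
    [0,0,0],
    [0,0,0]
  ],
  "turn": [
    [0,0,-0.25],
    [0,0,-0.5],
    [0,0,-0.75],
    [0,0,-1],
    [0,0,-1]
  ],
  "fingers": [1,1,1,1,1]
}}

```text
t: 49.75
position: [0.5134, 0.1416, 0.0879]
tool_rot: [-179.9, -0.0, -97.7]
force: [4.0, -4.5, -0.4]
opening: 0.399
finger_force: 60.5
```

Emit:
{"fn": "apply_moves", "kwargs": {
  "travel": [
    [0,0,0],
    [0,0,0],
    [0,0,0],
    [0,0,0],
    [0,0,0]
  ],
  "turn": [
    [0,0,-0.25],
    [0,0,-0.5],
    [0,0,-0.75],
    [0,0,-1],
    [0,0,-1]
  ],
  "fingers": [1,1,1,1,1]
}}

```text
t: 50.25
position: [0.5133, 0.1419, 0.0879]
tool_rot: [-179.9, -0.0, -69.2]
force: [5.4, -0.8, 0.5]
opening: 0.4
finger_force: 60.5
```

Emit:
{"fn": "apply_moves", "kwargs": {
  "travel": [
    [0,0,0],
    [0,0,0],
    [0,0,0],
    [0,0,0],
    [0,0,0]
  ],
  "turn": [
    [0,0,-0.2],
    [0,0,-0.4],
    [0,0,-0.6],
    [0,0,-0.76],
    [0,0,-0.76]
  ],
  "fingers": [1,1,1,1,1]
}}

```text
t: 50.75
position: [0.5121, 0.142, 0.0878]
tool_rot: [180.0, 0.0, -47.5]
force: [-2.6, -0.3, 7.1]
opening: 0.399
finger_force: 61.6
```

Emit:
{"fn": "apply_moves", "kwargs": {
  "travel": [
    [0,0,0],
    [0,0,0],
    [0,0,0],
    [0,0,-0.1],
    [0,0,-0.2],
    [0,0,-0.2]
  ],
  "turn": [
    [0,0,0],
    [0,0,0],
    [0,0,0],
    [0,0,0],
    [0,0,0],
    [0,0,0]
  ],
  "fingers": [0,0,0,0,0,0]
}}

```text
t: 51.35
position: [0.5147, 0.1425, 0.1723]
tool_rot: [-179.6, -0.2, -47.3]
force: [0.5, 0.4, -0.8]
opening: 1.002
finger_force: 0.0
```

```bash
python3 plan.py .618,.3285,.165,-76; python3 -c "
from tr import *
r=np.radians
track('B',[.5138,.1097,r(.8),r(0)]);track('A',[.6128,.2984,r(.4),r(-10.9)])"
```

```text
travel [-0.1671, -0.5049, 0.021] turn [-0.014, -0.003, 1.0] rows 5
travel [0.0, 0.0, -0.0] turn [-0.0, -0.0, 0.0] rows 1
-> [0.618  0.3285 0.165 ] -76.0
B n 341 droll -2.4 err 1.6 px x 0.5122 y 0.1097 roll -2.4 cap [0.5094 0.1396 0.1   ]
A n 302 droll -0.6 err 0.0 px x 0.6124 y 0.2984 roll -11.5 cap [0.6006 0.3283 0.0988]
```

Emit:
{"fn": "apply_moves", "kwargs": {
  "travel": [
    [-0.167,-0.504,0.01],
    [-0.167,-0.504,0.01],
    [-0.167,-0.504,0.01],
    [-0.167,-0.504,0.01],
    [-0.167,-0.504,0.01],
    [-0.167,-0.504,0.01],
    [-0.167,-0.504,0.01]
  ],
  "turn": [
    [0,0,1],
    [0,0,1],
    [0,0,1],
    [0,0,1],
    [0,0,1],
    [0,0,1],
    [0,0,1]
  ],
  "fingers": [0,0,0,0,0,0,0]
}}

```text
t: 52.15
position: [0.6146, 0.3272, 0.1621]
tool_rot: [179.9, -0.0, -75.9]
force: [-0.4, -0.3, -0.2]
opening: 0.998
finger_force: 0.0
```

Emit:
{"fn": "apply_moves", "kwargs": {
  "travel": [
    [0,0,0],
    [0,0,0],
    [0,0,0],
    [0,0,0]
  ],
  "turn": [
    [0,0,1],
    [0,0,1],
    [0,0,1],
    [0,0,1]
  ],
  "fingers": [0,0,0,0]
}}

```text
t: 52.55
position: [0.6148, 0.3262, 0.1638]
tool_rot: [180.0, -0.0, -105.0]
force: [-0.2, 0.1, -0.1]
opening: 0.996
finger_force: 0.0
```

Emit:
{"fn": "apply_moves", "kwargs": {
  "travel": [
    [0,0,0],
    [0,0,0],
    [0,0,0],
    [0,0,0]
  ],
  "turn": [
    [0,0,1],
    [0,0,1],
    [0,0,1],
    [0,0,1]
  ],
  "fingers": [0,0,0,0]
}}

```text
t: 52.95
position: [0.6147, 0.3262, 0.1638]
tool_rot: [180.0, -0.0, -133.6]
force: [0.2, 0.2, 0.3]
opening: 1.003
finger_force: 0.0
```

Emit:
{"fn": "apply_moves", "kwargs": {
  "travel": [
    [0,0,0],
    [0,0,0],
    [0,0,0],
    [0,0,0]
  ],
  "turn": [
    [0,0,1],
    [0,0,1],
    [0,0,1],
    [0,0,1]
  ],
  "fingers": [0,0,0,0]
}}

```text
t: 53.35
position: [0.6147, 0.3262, 0.1638]
tool_rot: [-180.0, -0.0, -162.3]
force: [0.5, -0.1, -0.8]
opening: 0.999
finger_force: 0.0
```

Emit:
{"fn": "apply_moves", "kwargs": {
  "travel": [
    [0,0,0],
    [0,0,0],
    [0,0,0],
    [0,0,0]
  ],
  "turn": [
    [0,0,1],
    [0,0,1],
    [0,0,1],
    [0,0,1]
  ],
  "fingers": [0,0,0,0]
}}

```text
t: 53.75
position: [0.6147, 0.3262, 0.1638]
tool_rot: [-180.0, -0.0, 169.1]
force: [-0.3, 0.3, -0.0]
opening: 1.001
finger_force: 0.0
```

Emit:
{"fn": "apply_moves", "kwargs": {
  "travel": [
    [0,0,0],
    [0,0,0],
    [0,0,0],
    [0,0,0]
  ],
  "turn": [
    [0,0,1],
    [0,0,1],
    [0,0,1],
    [0,0,1]
  ],
  "fingers": [0,0,0,0]
}}

```text
t: 54.15
position: [0.6147, 0.3262, 0.1638]
tool_rot: [-180.0, -0.0, 140.4]
force: [-0.2, -0.2, -0.7]
opening: 0.997
finger_force: 0.0
```

Emit:
{"fn": "apply_moves", "kwargs": {
  "travel": [
    [0,0,0],
    [0,0,0],
    [0,0,0],
    [0,0,0]
  ],
  "turn": [
    [0,0,1],
    [0,0,1],
    [0,0,1],
    [0,0,1]
  ],
  "fingers": [0,0,0,0]
}}

```text
t: 54.55
position: [0.6147, 0.3262, 0.1638]
tool_rot: [-180.0, -0.0, 111.8]
force: [0.3, 0.2, -0.7]
opening: 1.001
finger_force: 0.0
```

```bash
python3 plan.py .618,.3283,.0865,90; python3 -c "
from tr import *
r=np.radians
track('C',[.549,-.0796,r(-9.2),0]);track('A',[.6128,.2984,r(.4),r(-10.9)])"
```

```text
travel [0.0018, 0.0096, 0.1932] turn [-0.001, 0.0, 0.761] rows 3
-> [0.618  0.3283 0.0865] 90.0
C n 125 droll -2.9 err 2.1 px x 0.5471 y -0.0793 roll -2.9 cap [ 0.5491 -0.0492  0.0999]
A n 454 droll -0.5 err 0.3 px x 0.6125 y 0.2984 roll -11.4 cap [0.6008 0.3283 0.0989]
```

Emit:
{"fn": "apply_moves", "kwargs": {
  "travel": [
    [0.002,0.008,0.05],
    [0.002,0.008,0.1],
    [0.002,0.008,0.14],
    [0.002,0.008,0.17],
    [0.002,0.008,0.191],
    [0.002,0.008,0.191]
  ],
  "turn": [
    [0,0,0.25],
    [0,0,0.5],
    [0,0,0.76],
    [0,0,0.76],
    [0,0,0.76],
    [0,0,0.76]
  ],
  "fingers": [0,0,0,0,0,0]
}}

```text
t: 55.25
position: [0.6173, 0.3291, 0.0862]
tool_rot: [-179.9, 0.0, 90.6]
force: [-1.6, 0.4, 0.1]
opening: 0.999
finger_force: 0.0
```

Emit:
{"fn": "apply_moves", "kwargs": {
  "travel": [
    [0,0,0],
    [0,0,0],
    [0,0,0],
    [0,0,0],
    [0,0,0],
    [0,0,0]
  ],
  "turn": [
    [0,0,0],
    [0,0,0],
    [0,0,0],
    [0,0,0],
    [0,0,0],
    [0,0,0]
  ],
  "fingers": [1,1,1,1,1,1]
}}

```text
t: 55.85
position: [0.6183, 0.3299, 0.088]
tool_rot: [179.9, -0.0, 90.5]
force: [1.6, -0.3, 5.9]
opening: 0.403
finger_force: 59.7
```

```bash
python3 -c "
from tr import *
r=np.radians
track('A',[.6128,.2984,r(.4),r(-10.9)]);s=state();print(s['position'],s['force'],s['moment'],s['tool_rot'])"
```

```text
A n 275 droll 11.6 err 2.6 px x 0.6205 y 0.2985 roll 0.7 cap [0.6209 0.3285 0.1   ]
[0.6183179 0.3298608 0.0880386] [ 0.59157744 -0.467442    6.36764771] [-0.13248322 -0.01728256 -0.09092125] [ 1.79922945e+02 -3.80348003e-02  9.04642023e+01]
```

Emit:
{"fn": "apply_moves", "kwargs": {
  "travel": [
    [0,0,-0.002],
    [0,0,-0.002],
    [0,0,-0.002],
    [0,0,-0.002],
    [0,0,-0.002]
  ],
  "turn": [
    [0,0,-0.25],
    [0,0,-0.5],
    [0,0,-0.75],
    [0,0,-1],
    [0,0,-1]
  ],
  "fingers": [1,1,1,1,1]
}}

```text
t: 56.4
position: [0.6177, 0.3296, 0.0881]
tool_rot: [-180.0, 0.0, 119.2]
force: [-2.6, -1.2, 2.7]
opening: 0.399
finger_force: 60.5
```

Emit:
{"fn": "apply_moves", "kwargs": {
  "travel": [
    [0,0,0],
    [0,0,0],
    [0,0,0],
    [0,0,0],
    [0,0,0]
  ],
  "turn": [
    [0,0,-0.25],
    [0,0,-0.5],
    [0,0,-0.75],
    [0,0,-1],
    [0,0,-1]
  ],
  "fingers": [1,1,1,1,1]
}}

```text
t: 56.9
position: [0.6177, 0.329, 0.0881]
tool_rot: [-179.9, 0.0, 147.8]
force: [-2.4, -5.3, 4.2]
opening: 0.397
finger_force: 60.7
```

Emit:
{"fn": "apply_moves", "kwargs": {
  "travel": [
    [0,0,0],
    [0,0,0],
    [0,0,0],
    [0,0,0],
    [0,0,0]
  ],
  "turn": [
    [0,0,-0.25],
    [0,0,-0.5],
    [0,0,-0.75],
    [0,0,-1],
    [0,0,-1]
  ],
  "fingers": [1,1,1,1,1]
}}

```text
t: 57.4
position: [0.6181, 0.3283, 0.0881]
tool_rot: [-179.9, 0.0, 176.4]
force: [0.1, -8.8, 3.9]
opening: 0.401
finger_force: 60.7
```

Emit:
{"fn": "apply_moves", "kwargs": {
  "travel": [
    [0,0,0],
    [0,0,0],
    [0,0,0],
    [0,0,0],
    [0,0,0]
  ],
  "turn": [
    [0,0,-0.25],
    [0,0,-0.5],
    [0,0,-0.75],
    [0,0,-1],
    [0,0,-1]
  ],
  "fingers": [1,1,1,1,1]
}}

```text
t: 57.9
position: [0.6184, 0.3286, 0.0881]
tool_rot: [-179.9, 0.0, -155.0]
force: [2.4, -6.8, 1.6]
opening: 0.398
finger_force: 60.6
```

Emit:
{"fn": "apply_moves", "kwargs": {
  "travel": [
    [0,0,0],
    [0,0,0],
    [0,0,0],
    [0,0,0],
    [0,0,0]
  ],
  "turn": [
    [0,0,-0.25],
    [0,0,-0.5],
    [0,0,-0.75],
    [0,0,-1],
    [0,0,-1]
  ],
  "fingers": [1,1,1,1,1]
}}

```text
t: 58.4
position: [0.6186, 0.3289, 0.0881]
tool_rot: [-179.9, -0.0, -126.3]
force: [3.5, -6.4, -0.3]
opening: 0.399
finger_force: 60.4
```

Emit:
{"fn": "apply_moves", "kwargs": {
  "travel": [
    [0,0,0],
    [0,0,0],
    [0,0,0],
    [0,0,0],
    [0,0,0]
  ],
  "turn": [
    [0,0,-0.25],
    [0,0,-0.5],
    [0,0,-0.75],
    [0,0,-1],
    [0,0,-1]
  ],
  "fingers": [1,1,1,1,1]
}}

```text
t: 58.9
position: [0.6186, 0.3292, 0.0881]
tool_rot: [-179.9, -0.0, -97.7]
force: [3.7, -3.9, -1.3]
opening: 0.398
finger_force: 60.3
```

Emit:
{"fn": "apply_moves", "kwargs": {
  "travel": [
    [0,0,0],
    [0,0,0],
    [0,0,0],
    [0,0,0],
    [0,0,0]
  ],
  "turn": [
    [0,0,-0.25],
    [0,0,-0.5],
    [0,0,-0.75],
    [0,0,-1],
    [0,0,-1]
  ],
  "fingers": [1,1,1,1,1]
}}

```text
t: 59.4
position: [0.6187, 0.3295, 0.0881]
tool_rot: [-179.9, -0.0, -69.0]
force: [4.5, -2.0, -1.0]
opening: 0.403
finger_force: 60.2
```

Emit:
{"fn": "apply_moves", "kwargs": {
  "travel": [
    [0,0,0],
    [0,0,0],
    [0,0,0],
    [0,0,0],
    [0,0,0]
  ],
  "turn": [
    [0,0,-0.2],
    [0,0,-0.4],
    [0,0,-0.6],
    [0,0,-0.76],
    [0,0,-0.76]
  ],
  "fingers": [1,1,1,1,1]
}}

```text
t: 59.9
position: [0.6177, 0.3298, 0.0881]
tool_rot: [-180.0, 0.0, -47.4]
force: [-1.8, 0.0, 1.7]
opening: 0.4
finger_force: 60.8
```

Emit:
{"fn": "apply_moves", "kwargs": {
  "travel": [
    [0,0,0],
    [0,0,0],
    [0,0,0],
    [0,0,-0.1],
    [0,0,-0.2],
    [0,0,-0.3]
  ],
  "turn": [
    [0,0,0],
    [0,0,0],
    [0,0,0],
    [0,0,0],
    [0,0,0],
    [0,0,0]
  ],
  "fingers": [0,0,0,0,0,0]
}}

```text
t: 60.5
position: [0.6175, 0.3295, 0.2094]
tool_rot: [180.0, 0.0, -47.3]
force: [0.2, 0.8, 0.1]
opening: 1.001
finger_force: 0.0
```

```bash
python3 plan.py .40,.15,.24,-70 .36,-.10,.24,-99; python3 -c "
from h import *
o,p=proj('top',[.411,-.336,.084]),proj('top',[.46,-.316,.13]);print(o,p)"
```

```text
travel [-0.0387, 0.704, -0.0764] turn [0.0, 0.0, 0.792] rows 6
-> [0.4  0.15 0.24] -70.0
travel [0.5531, 0.3077, 0.0] turn [-0.0, -0.0, 1.0] rows 6
travel [-0.0, 0.0, 0.0] turn [-0.0, -0.0, 0.012] rows 1
-> [ 0.36 -0.1   0.24] -99.0
[493.04654772 265.19251494] [488.88464875 237.18054742]
```

```bash
python3 plan.py .345,.265,.24,-70
```

```text
travel [-0.3432, 0.6102, -0.0763] turn [0.0, 0.0, 0.792] rows 6
-> [0.345 0.265 0.24 ] -70.0
```

Emit:
{"fn": "apply_moves", "kwargs": {
  "travel": [
    [-0.343,0.61,-0.076],
    [-0.343,0.61,-0.076],
    [-0.343,0.61,-0.076],
    [-0.343,0.61,-0.076],
    [-0.343,0.61,-0.076],
    [-0.343,0.61,-0.076],
    [-0.343,0.61,-0.076],
    [-0.343,0.61,-0.076]
  ],
  "turn": [
    [0,0,0.79],
    [0,0,0.79],
    [0,0,0.79],
    [0,0,0.79],
    [0,0,0.79],
    [0,0,0.79],
    [0,0,0.79],
    [0,0,0.79]
  ],
  "fingers": [0,0,0,0,0,0,0,0]
}}

```text
t: 61.3
position: [0.3454, 0.2649, 0.239]
tool_rot: [-179.9, 0.0, -69.9]
force: [1.6, 0.3, 0.2]
opening: 1.001
finger_force: 0.0
```

```bash
cat > mos.py <<'E'
from h import *
import sys
n=sys.argv[1]
a=snap('top',f't{n}f');b=snap('side',f's{n}f')
c=np.zeros((600,800,3),np.uint8)
c[:270,:546]=cv2.resize(a[150:285,140:413],(546,270));c[270:600,:440]=cv2.resize(b[190:410,150:443],(440,330))
c[290:600,450:800]=cv2.resize(a[215:302,440:538],(350,310),interpolation=cv2.INTER_CUBIC)
c[:285,550:800]=cv2.resize(b[115:200,335:410],(250,283),interpolation=cv2.INTER_CUBIC)[:285] if False else 0
c[0:283,550:800]=cv2.resize(b[115:200,335:410],(250,283),interpolation=cv2.INTER_CUBIC)
cv2.imwrite(f'pics/m{n}.png',c[:,:,::-1])
E
python3 mos.py 4
```

```text
(no output)
```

View pics/m4.png

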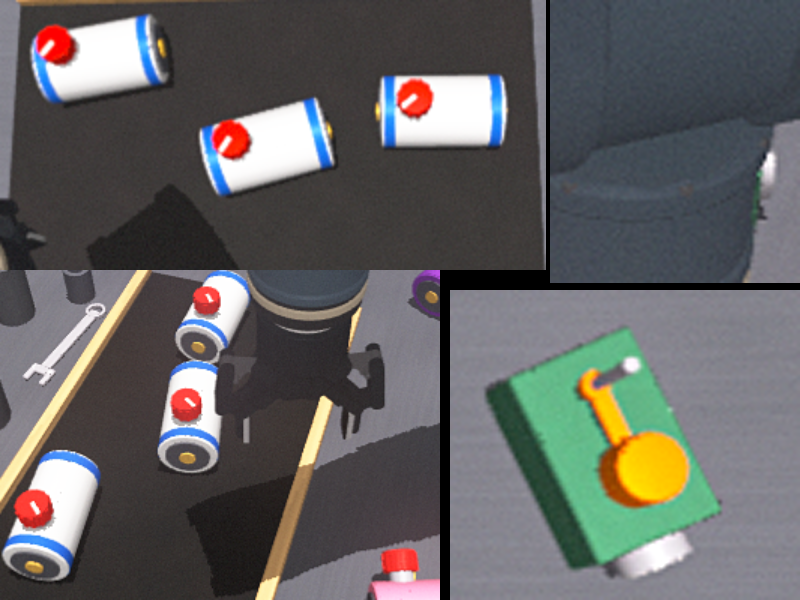

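```bash
sed -e 's/t3f/t4f/;s/s3f/s4f/' -e "s/^D=.*/D={'A':((102,59),(55,45),(34,509),(34,567)),'B':((267,147),(231,139),(186,405),(187,458)),'C':((443,111),(415,98),(207,301),(198,347))}/" m3.py > m4.py; python3 m4.py
python3 - <<'E'
from h import *
a=cv2.imread('pics/t4f.png');b=cv2.imread('pics/s4f.png')
c=np.zeros((520,780,3),np.uint8)
for i,(u,v) in enumerate([(55,45),(231,139),(415,98)]):
    x,y=int(140+u/2),int(150+v/2);c[:260,260*i:260*i+260]=cv2.resize(a[y-13:y+13,x-13:x+13],(260,260),interpolation=cv2.INTER_CUBIC)
for i,(u,v) in enumerate([(34,509),(186,405),(207,301)]):
    x,y=int(150+u/1.5),int(190+(v-270)/1.5);c[260:,260*i:260*i+260]=cv2.resize(b[y-16:y+16,x-16:x+16],(260,260),interpolation=cv2.INTER_CUBIC)
cv2.imwrite('pics/caps4.png',c)
E
```

```text
A 251 449
x 0.6182 y 0.3005 yaw 9.8 roll 2.9 res [-1.5  0.3 -0.2  0.8 -0.5 -0.3  0.1 -1.5]
cap [0.616  0.3306 0.0999]
B 225 251
x 0.5144 y 0.1133 yaw 14.7 roll 2.7 res [-0.9  0.3 -0.3  0.6 -0.5 -0.3  0.  -1.3]
cap [0.5095 0.143  0.0999]
C 197 179
x 0.5508 y -0.0751 yaw 0.1 roll -0.9 res [-0.4 -0.  -0.1 -0.1  0.   0.1  0.2 -0.7]
cap [ 0.5499 -0.0451  0.1   ]
```

View pics/caps4.png

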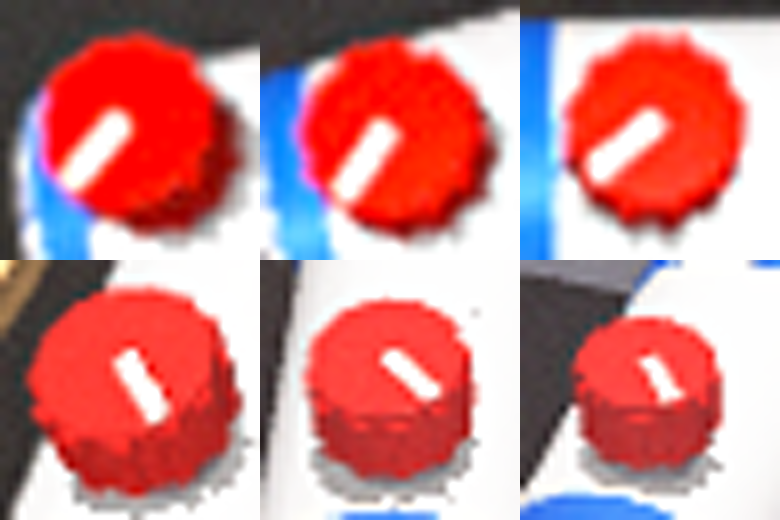

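The close-up shows the cap lines at about 220°, 224° and 221° from shut (3.85 to 3.9 rad), and the fitted rolls are within 3°. Step 1 is met. Next is the cover.

```bash
python3 - <<'E'
from h import *
print(atz('top',496.6,264.4,.096),tri(496.6,264.4,381,148.5))
b=lambda u,v:atz('top',440+(u-450)/3.571,215+(v-290)/3.563,.06)
for p,q in(((718,510),(628,330)),((597,562),(510,378))):
    d=b(*q)-b(*p);print(np.degrees(np.arctan2(d[1],d[0])),np.linalg.norm(d))
c=[b(718,510),b(628,330),b(597,562),b(510,378)];print('block centre',np.mean(c,0))
print('rodtop',atz('top',440+(632-450)/3.571,215+(365-290)/3.563,.135))
E
python3 plan.py .36,.10,.25,-98.6 .38,-.15,.25,-127 .41,-.335,.2,-155
```

```text
[ 0.41104139 -0.33888889  0.096     ] (array([ 0.410947  , -0.34243455,  0.08639565]), np.float64(0.0024874730007226017))
22.070898664148434 0.11529320477714575
21.548976747139353 0.11623827718418048
block centre [ 0.4285995  -0.33039698  0.06      ]
rodtop [ 0.46122218 -0.31839452  0.135     ]
travel [0.3993, 0.1095, -0.0293] turn [-0.001, 0.0, 1.0] rows 4
travel [0.0, -0.0, -0.0] turn [-0.0, 0.0, 0.001] rows 1
-> [0.36 0.1  0.25] -98.6
travel [0.6105, -0.1429, -0.0] turn [0.0, -0.0, 0.991] rows 6
-> [ 0.38 -0.15  0.25] -127.0
travel [0.3242, -0.3382, 0.125] turn [-0.0, -0.0, 0.977] rows 4
-> [ 0.41  -0.335  0.2  ] -155.0
```

Emit:
{"fn": "apply_moves", "kwargs": {
  "travel": [
    [0.4,0.11,-0.03],
    [0.4,0.11,-0.03],
    [0.4,0.11,-0.03],
    [0.4,0.11,-0.03],
    [0.4,0.11,-0.03],
    [0.4,0.11,-0.03]
  ],
  "turn": [
    [0,0,1],
    [0,0,1],
    [0,0,1],
    [0,0,1],
    [0,0,1],
    [0,0,1]
  ],
  "fingers": [0,0,0,0,0,0]
}}

```text
t: 62.0
position: [0.36, 0.0993, 0.25]
tool_rot: [180.0, 0.0, -98.6]
force: [1.2, 0.3, -0.9]
opening: 1.0
finger_force: 0.0
```

Emit:
{"fn": "apply_moves", "kwargs": {
  "travel": [
    [0.61,-0.143,0],
    [0.61,-0.143,0],
    [0.61,-0.143,0],
    [0.61,-0.143,0],
    [0.61,-0.143,0],
    [0.61,-0.143,0],
    [0.61,-0.143,0],
    [0.61,-0.143,0]
  ],
  "turn": [
    [0,0,1],
    [0,0,1],
    [0,0,1],
    [0,0,1],
    [0,0,1],
    [0,0,1],
    [0,0,1],
    [0,0,1]
  ],
  "fingers": [0,0,0,0,0,0,0,0]
}}

```text
t: 62.8
position: [0.38, -0.1493, 0.25]
tool_rot: [179.9, 0.0, -127.1]
force: [0.3, -0.9, 0.7]
opening: 1.001
finger_force: 0.0
```

```bash
python3 plan.py .411,-.339,.17,-155 .411,-.339,.066,-158;python3 -c "
from cell import *;print(state()['joint_pos'])"
```

```text
travel [0.3319, -0.3479, 0.1996] turn [0.002, -0.0, 0.975] rows 5
-> [ 0.411 -0.339  0.17 ] -155.0
travel [0.0, -0.0, 0.26] turn [-0.0, -0.0, 0.105] rows 3
-> [ 0.411 -0.339  0.066] -158.0
[-2.14550103e+01  1.28581071e+00 -1.17568650e+01  7.70135858e+01
  1.77102573e-02 -7.43907721e+01]
```

Emit:
{"fn": "apply_moves", "kwargs": {
  "travel": [
    [0.332,-0.348,0.1],
    [0.332,-0.348,0.1],
    [0.332,-0.348,0.15],
    [0.332,-0.348,0.2],
    [0.332,-0.348,0.2],
    [0.332,-0.348,0.2],
    [0.332,-0.348,0.2]
  ],
  "turn": [
    [0,0,1],
    [0,0,1],
    [0,0,1],
    [0,0,1],
    [0,0,1],
    [0,0,1],
    [0,0,1]
  ],
  "fingers": [0,0,0,0,0,0,0]
}}

```text
t: 63.5
position: [0.411, -0.3387, 0.171]
tool_rot: [180.0, 0.0, -155.7]
force: [0.2, -0.4, 0.8]
opening: 1.001
finger_force: 0.0
```

```bash
python3 plan.py .411,-.339,.066,-158; python3 mos.py 5; python3 - <<'E'
import cv2
t=cv2.imread('pics/t5f.png');cv2.imwrite('pics/c5.png',t[100:340])
E
```

```text
travel [0.0005, -0.0007, 0.2626] turn [0.0, 0.0, 0.081] rows 3
-> [ 0.411 -0.339  0.066] -158.0
```

View pics/m5.png

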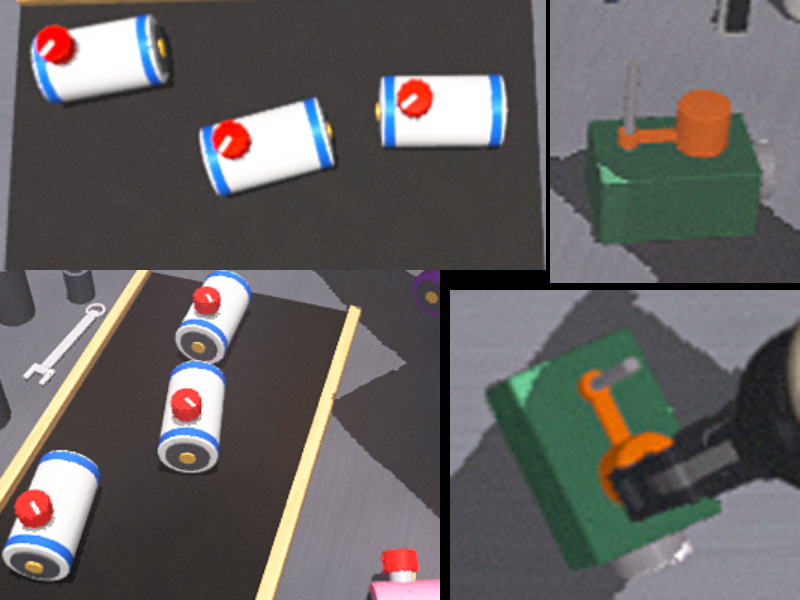

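The reservoirs haven't moved: the caps are still at mosaic (55,45), (231,139) and (415,98). The gripper stands above the cover, aligned across the block. Descending and gripping.

Emit:
{"fn": "apply_moves", "kwargs": {
  "travel": [
    [0,0,0.06],
    [0,0,0.12],
    [0,0,0.18],
    [0,0,0.22],
    [0,0,0.25],
    [0,0,0.26],
    [0,0,0.26]
  ],
  "turn": [
    [0,0,0.08],
    [0,0,0.08],
    [0,0,0.08],
    [0,0,0.08],
    [0,0,0.08],
    [0,0,0.08],
    [0,0,0.08]
  ],
  "fingers": [0,0,0,0,0,0,0]
}}

```text
t: 64.3
position: [0.4106, -0.34, 0.0667]
tool_rot: [-180.0, 0.0, -158.1]
force: [1.5, -0.3, 0.4]
opening: 1.003
finger_force: 0.0
```

Emit:
{"fn": "apply_moves", "kwargs": {
  "travel": [
    [0,0,0],
    [0,0,0],
    [0,0,0],
    [0,0,0],
    [0,0,0],
    [0,0,0],
    [0,0,0]
  ],
  "turn": [
    [0,0,0],
    [0,0,0],
    [0,0,0],
    [0,0,0],
    [0,0,0],
    [0,0,0],
    [0,0,0]
  ],
  "fingers": [1,1,1,1,1,1,1]
}}

```text
t: 65.0
position: [0.4101, -0.3393, 0.0672]
tool_rot: [179.9, 0.0, -158.1]
force: [-4.8, 11.6, 20.3]
opening: 0.452
finger_force: 58.1
```

```bash
python3 -c "
from h import *
s=state();print(s['position'],s['force'],s['moment'],s['tool_rot'])"
```

```text
[ 0.41012198 -0.33932367  0.06718644] [-4.84571135 11.603025   20.32733544] [2.47917424 1.29124863 0.04303293] [ 1.79916644e+02  4.40725431e-02 -1.58085595e+02]
```

Emit:
{"fn": "apply_moves", "kwargs": {
  "travel": [
    [0,0,-0.01],
    [0,0,-0.02],
    [0,0,-0.035],
    [0,0,-0.05],
    [0,0,-0.065],
    [0,0,-0.08],
    [0,0,-0.09],
    [0,0,-0.1],
    [0,0,-0.1],
    [0,0,-0.1]
  ],
  "turn": [
    [0,0,0],
    [0,0,0],
    [0,0,0],
    [0,0,0],
    [0,0,0],
    [0,0,0],
    [0,0,0],
    [0,0,0],
    [0,0,0],
    [0,0,0]
  ],
  "fingers": [1,1,1,1,1,1,1,1,1,1]
}}

```text
t: 66.0
position: [0.41, -0.3393, 0.1063]
tool_rot: [179.9, 0.0, -158.1]
force: [-1.2, 8.9, 3.2]
opening: 0.453
finger_force: 61.8
```

```bash
python3 mos.py 6; python3 - <<'E'
import cv2
t=cv2.imread('pics/s6f.png');cv2.imwrite('pics/c6.png',cv2.resize(t[80:220,300:460],(640,560),interpolation=cv2.INTER_CUBIC))
E
```

```text
(no output)
```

View pics/c6.png

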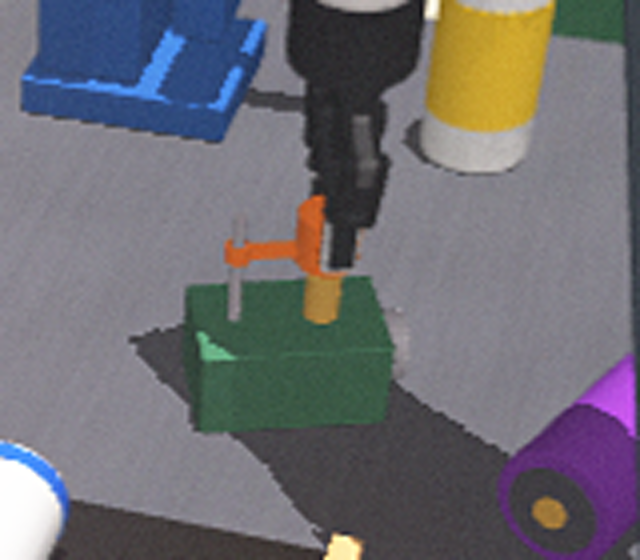

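The cover is up about 39 mm, with brass coupling showing below it at crop (322,300). I'll give a slight extra tug, then release and retreat.

Emit:
{"fn": "apply_moves", "kwargs": {
  "travel": [
    [0,0,-0.004],
    [0,0,-0.004],
    [0,0,-0.004]
  ],
  "turn": [
    [0,0,0],
    [0,0,0],
    [0,0,0]
  ],
  "fingers": [1,1,1]
}}

```text
t: 66.4
position: [0.41, -0.3393, 0.1075]
tool_rot: [179.9, 0.0, -158.1]
force: [-0.5, 6.2, -2.6]
opening: 0.45
finger_force: 61.5
```

Emit:
{"fn": "apply_moves", "kwargs": {
  "travel": [
    [0,0,0],
    [0,0,0],
    [0,0,0],
    [0,0,0],
    [0,0,-0.08],
    [0,0,-0.16],
    [0,0,-0.24],
    [0,0,-0.3],
    [0,0,-0.3],
    [0,0,-0.3]
  ],
  "turn": [
    [0,0,0],
    [0,0,0],
    [0,0,0],
    [0,0,0],
    [0,0,0],
    [0,0,0],
    [0,0,0],
    [0,0,0],
    [0,0,0],
    [0,0,0]
  ],
  "fingers": [0,0,0,0,0,0,0,0,0,0]
}}

```text
t: 67.4
position: [0.4105, -0.3406, 0.228]
tool_rot: [-180.0, 0.0, -158.1]
force: [-0.2, -0.2, -0.7]
opening: 0.997
finger_force: 0.0
```

```bash
python3 mos.py 7
```

```text
(no output)
```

View pics/m7.png

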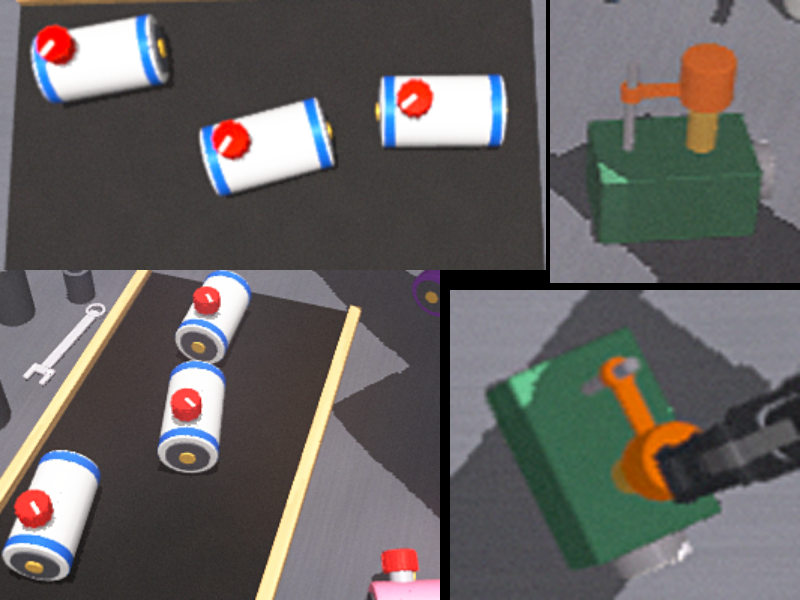

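The cover stays raised after release, with its top moved from crop y≈100 to y≈53 in the side view. The reservoirs are unchanged. I'll check the height and hand in.

```bash
python3 - <<'E'
from h import *
a=cv2.imread('pics/s5f.png');b=cv2.imread('pics/s7f.png')
def top(im):
    r=im[100:175,340:410].astype(int);m=((r[...,2]>130)&(r[...,1]<110)&(r[...,0]<60)).astype(np.uint8)
    m[:,:32]=0
    ys,xs=np.nonzero(m);return ys.min()+100
d=top(b)-top(a)
e=proj('side',[.411,-.339,.136])-proj('side',[.411,-.339,.096])
print(d,e,'lift mm',40*d/e[1])
if 40*d/e[1]>36: print(hand_in())
E
```

```text
-14 [  1.50953879 -13.97176866] lift mm 40.080823944009715
the job is handed in; nothing more can be done
None
```

I handed the job in, but it returned no verdict. By my final camera measurements, all three reservoirs have their ports within about 3° of straight up, their caps are undone to about 3.85–3.9 rad, and the dust cover is up about 40 mm.

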